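Lock the quill, then find and hold the heavy side of a lathe blank

TASK

A round wood blank sits between the centres of the bench lathe. First lock the tailstock: turn the ring on its nose by the little lever, away from you, until the lever lines up with the raised rib on the tailstock barrel, and do not turn the blank before that. Then turn the blank by hand to feel which side of it is heavy, and finish while still gripping it, held still, heavy side straight down, so that I can pencil the light side on top; leave the wax tin, the mug and the tool rest where they are.

Things in the scene. Friction and masses are not known exactly. Their poses are not given: they have to be found in the camera images.
- lathe: Grey bench wood lathe, 600 mm long. Origin on the bench right under the middle of the blank; y runs along the spindle axis towards the headstock, x to the lathe's back (away from the robot), z up. The spindle axis is level, 215 mm above the bench. Headstock (tall box) from y = +80 mm on, 280 mm high; tailstock barrel (56 mm diameter, on the axis) from y = -125 mm on. Turned up to 9 deg
- blank_middle (a point): Middle of the blank, on the spindle axis; axes as the lathe's (it does not turn). The blank: wood disc, 180 mm diameter, 50 mm long along y, about 1.2 kg, on a drive centre and a live centre; both flat ends are bare down to 13 mm from the axis. Belt drive drag of about 0.23 N m, the same both ways, so it stays wherever it is left. Spindle and handwheel turn with it
- blank (a joint): Turn of the blank (rad), unlimited both ways; grows as its top goes to the lathe's back; 0: bark patch straight up. One side of the wood is denser inside: unseen, anywhere round the blank, never lowest at the start. Its weight pulls at most 0.15 to 0.21 N m (when level with the axis) towards hanging straight down: the blank turns easily where that side goes down, harder where it goes up
- bark (a point): Middle of the patch of dark bark left on the blank's rim, 90 mm from the spindle axis; it has nothing to do with the heavy side
- quill_ring (a joint): Lock ring round the tailstock's nose, 52 mm diameter, y = -103 to -123 mm of the lathe, turning about the spindle axis; stiff (about 0.12 N m), stays where it is left. Grows as its top goes to the lathe's back. 0: loose, lever leaning 45 deg to the front; 0.785: lever straight up; 1.22: lever in line with the mark; stop at 1.5. Starts between 0 and 0.35
- lever_knob (a point): Centre of the black ball (18 mm diameter) on the end of the ring's lever, 66 mm from the spindle axis, at y = -113 mm of the lathe; the lever is a steel rod of 10 mm diameter, pointing straight away from the axis
- lock_mark (a point): Top of the locked mark: a raised steel rib on the front end of the tailstock barrel, 37 mm from the axis, 25 deg past straight up towards the lathe's back
- mug: Bystander: dark steel mug, 80 mm diameter, 100 mm tall, standing in front of the tailstock end of the lathe, origin under its foot
- tool_rest: Bystander: the lathe's T-shaped steel tool rest, 150 mm, lying on the bench behind the lathe, origin under the middle of its bar
- wax_tin: Bystander: flat round tin, 76 mm diameter, 26 mm high, lying on top of the headstock, origin under its middle

How it is judged:
By the outcome, as a careful person would: the job done as asked, in the order asked, and still so for the second after the job is handed in, while the arm keeps its last pose, push and grip.
It also fails if it takes over 72 s, if anything falls off the work surface, if the arm or the gripper's body presses on something with over 40 N, if the wrist force passes 120 N, or if a joint passes its speed limit or range.

ROBOT

A 6-joint arm with a two-finger parallel gripper is mounted at the origin on the work surface. World frame = base frame: x ahead of the robot, y to its left, z up, the work surface at z = 0. Lengths are in mm, angles in rad, forces in N, time in s.
With the tool pointing down it reaches from about 225 to 725 mm from the base axis. Payload 3.1 kg.
Tool frame: the origin (TCP) lies at the very end of the fingers, on their centre line; the grasp point (between the pads) lies 19 mm behind it; z points along the fingers, y is the line along which they close (so a half turn about z gives the same grasp; the last joint's range is limited). The gripper opens to 85 mm and grips with 20 to 120 N. Pads are 22 mm wide; open, the fingers measure 114 mm over their backs; the gripper's body (76 mm by 85 mm) begins 54 mm behind the grasp point. The pads swing forward as they close: fully open they stand 13 mm farther back than shut.
Start: joints at [1.183, 0.048, 0.099, 1.622, 0, 1.443], TCP at [134.873, 507.372, 231.312] pointing down, gripper open.
Joint ranges: [-2.91, 2.91], [-0.99, 1.94], [-1.21, 1.42], [-2.12, 2.29], [-1.49, 1.47], [-3.14, 3.14]. Speed limits (rad/s): [2.79, 2.79, 3.14, 3.14, 3.14, 3.14].

INTERFACE

Orientations are given as a rotation vector (axis times angle).
In Python, from rig import bot, snapshot, camera_info gives the robot as it stands.
- The arm moves only by the shell command python3 -m pendant 'ROWS' [OPENING] [FORCE]. ROWS is a JSON list that holds a single list of rows (three levels of brackets), with 1 to 8 rows, each of 6 numbers: dx, dy, dz in mm, then a rotation vector rx, ry, rz in rad; each row shifts and turns the commanded pose from where the row before left it, along the tool's axes as they then stand; what a row does not reach is not made up. A row lasts 1/8 s, in which the tool goes at most 62.5 mm and 0.188 rad, less where a joint would pass 70% of its speed; a pose out of reach is approached as far as the arm can. OPENING is the opening from 0.0 (shut) to 1.0 (fully open), set as the command begins (- or left out keeps the last). The fingers move at their own pace and stop on an object; FORCE is the grip in N (left out, the last holds). Time passes only in rows, so rows that do not move let the fingers close. It prints the time, the measured TCP pose, the force, the opening and the grip force at its end. Input that does not fit is refused with a message, and nothing moves.
- bot.get_state(): the state, without advancing time (a new reading comes with each control period).
- snapshot(name): name is "scene" or "top" or "wrist"; returns the picture (480x640x3 uint8, red, green, blue); there is no depth.
- camera_info(name): a dict with "intrinsics" (3x3 intrinsics, pixels), "world_to_cam" (4x4, takes a point from world to camera coordinates); the wrist camera has in their place "mount" (4x4, takes a point from camera to tool coordinates, whose origin is the TCP and whose axes are the flange's). Camera axes: x right, y down, z forward; pixel columns grow to the right and rows downward; lengths in mm; the calibration is good to about 2 mm. The wrist camera is an equidistant fisheye: a pixel r from the principal point sees the ray r / f radians off the axis. A picture is of the moment at which its call begins: read the wrist's pose just before it. camera_info takes no time and is no camera call.
- bot.sign_off(): hands the job in; it is judged then, once.
The state is a dict: "time_s": time; "qpos": joint angles; "qd": joint speeds; "joint_efforts": joint torques, N m; "tool_pos": TCP position; "eef_rot": TCP orientation; "ft_force": force on the tool from outside, world axes, zero at the start; "torque": the same for the moment, N m; "grip_width": opening from 0.0 (shut) to 1.0 (fully open); "gripper_force": force on a finger pad.
Only numpy, scipy, OpenCV 4.12 (cv2) and the standard library are available. Lean on these libraries where they do the work, as an engineer would, in place of code of your own. Each camera call takes 0.05 s, during which the arm holds its last target. There are 200 camera calls.

## Working session

There is one attempt and no reset: what is moved stays moved. The work goes in short steps, Python scripts to look and compute and a shell command to move; the robot and the scene stay as the last step left them, time stands still between calls to the robot, and variables do not carry over. Pictures are saved under pics/ and viewed, at most 10 in all, crops included, and the job is handed in when it is done.

```bash
mkdir -p pics; ls; python3 - <<'E'
from rig import bot,snapshot,camera_info
import cv2,numpy as np
for n in("scene","top"):
    cv2.imwrite(f"pics/{n}0.png",snapshot(n)[:,:,::-1]); c=camera_info(n); print(n,np.round(c["intrinsics"],1).tolist(),np.round(c["world_to_cam"],3).tolist())
print(camera_info("wrist")); print(bot.get_state())
E
```

```text
pics
scene [[519.2, 0.0, 328.0], [0.0, 519.2, 245.7], [0.0, 0.0, 1.0]] [[0.695, 0.719, 0.014, -344.618], [0.631, -0.599, -0.494, -270.515], [-0.346, 0.352, -0.87, 1451.204], [0.0, 0.0, 0.0, 1.0]]
top [[450.2, 0.0, 319.1], [0.0, 450.2, 234.1], [0.0, 0.0, 1.0]] [[-0.01, -1.0, 0.011, -54.988], [-0.98, 0.008, -0.197, 575.203], [0.197, -0.012, -0.98, 854.744], [0.0, 0.0, 0.0, 1.0]]
{'intrinsics': array([[371.64829954,   0.        , 321.48168546],
       [  0.        , 371.64829954, 243.56921917],
       [  0.        ,   0.        ,   1.        ]]), 'mount': array([[ 1.86896792e-04, -9.60444735e-01, -2.78470603e-01,
         7.06376812e+01],
       [ 9.99999781e-01,  2.87999313e-06,  6.61221237e-04,
         6.58587418e-01],
       [-6.34264462e-04, -2.78470665e-01,  9.60444525e-01,
        -1.43055113e+02],
       [ 0.00000000e+00,  0.00000000e+00,  0.00000000e+00,
         1.00000000e+00]])}
{'time_s': 0.1, 'qpos': array([1.18316805e+00, 4.86957933e-02, 9.77187521e-02, 1.62202429e+00,
       3.97324969e-05, 1.44301288e+00]), 'qd': array([-6.32303374e-05, -2.18830517e-03,  3.49744956e-03, -8.69465532e-04,
        1.26354489e-03, -2.05775553e-04]), 'joint_efforts': array([ 2.21933042e-03, -3.39850760e+01,  3.20935714e+01,  1.59033778e-02,
       -1.19522010e-04,  9.87291315e-07]), 'tool_pos': array([134.6618597 , 506.84328208, 230.20637587]), 'eef_rot': array([-0.40693803, -3.11451805,  0.00333269]), 'ft_force': array([-0.47820363, -0.73503248, -0.35733423]), 'torque': array([-0.03510076,  0.04417185, -0.03305761]), 'gripper_force': 0.0, 'grip_width': 1.0013209730636705}
```

View pics/scene0.png

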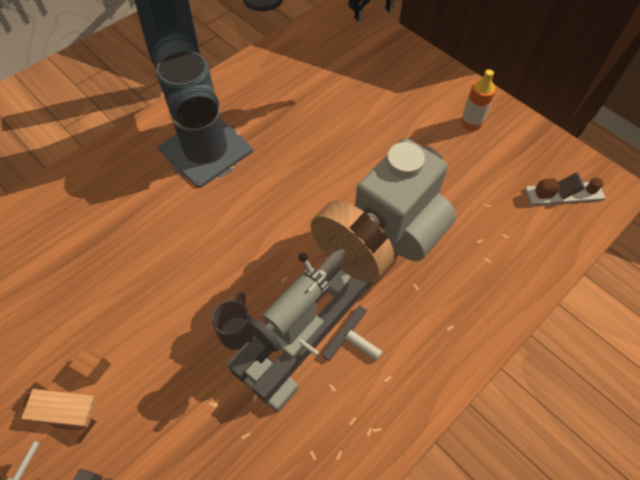

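View pics/top0.png

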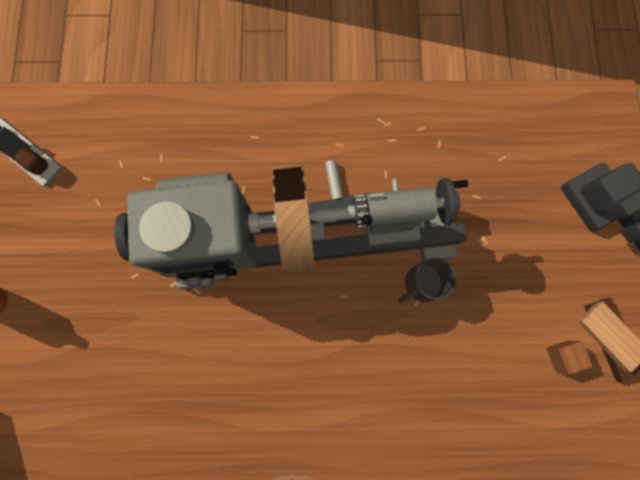

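The scene view shows the blank near (352,240), the knob at (303,257), and the tin at (406,158). The top view shows the blank near (293,220), bark at the back (289,183), and ring at about (363,209). I'll zoom in on both.

```bash
python3 - <<'E'
import cv2,numpy as np
a=cv2.imread("pics/scene0.png")[190:330,240:400]; b=cv2.imread("pics/top0.png")[150:290,240:480]
a=cv2.resize(a,None,fx=5,fy=4.2857) if 0 else cv2.resize(a,None,fx=4,fy=4,interpolation=cv2.INTER_CUBIC)
cv2.imwrite("pics/a.png",a)
cv2.imwrite("pics/b.png",cv2.resize(b,None,fx=3.3333,fy=3.3333,interpolation=cv2.INTER_CUBIC))
E
```

```text
(no output)
```

View pics/a.png

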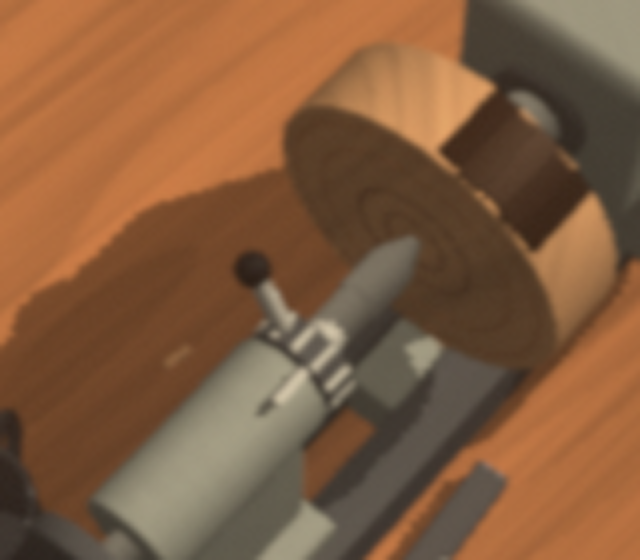

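View pics/b.png

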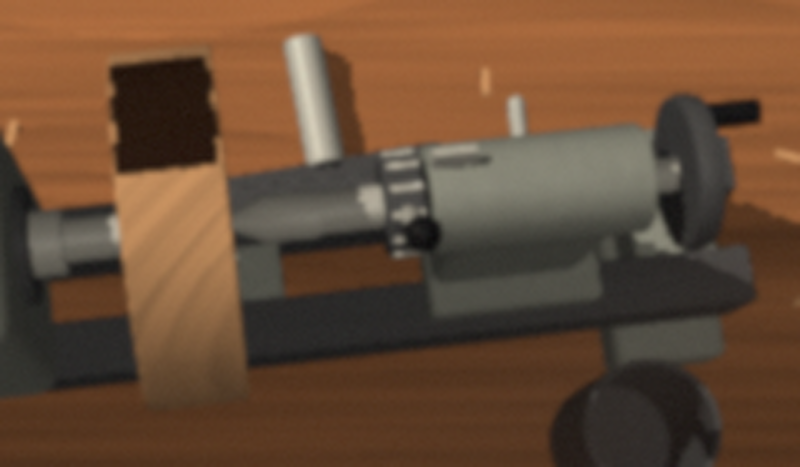

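The scene crop shows the knob at (303,257) and the centre tip and blank face near (344,249). It also shows the rib from (317,283) to (305.5,292.5). In the top crop the knob is at (366.6,219.6), with the barrel ends and the blank silhouette corners clearly visible.

```bash
cat > h.py <<'E'
from rig import bot,snapshot,camera_info
import cv2,numpy as np
from scipy.spatial.transform import Rotation as R
def ray(n,u,v):
    c=camera_info(n);T=np.linalg.inv(c["world_to_cam"]);d=T[:3,:3]@np.linalg.inv(c["intrinsics"])@[u,v,1];return T[:3,3],d/np.linalg.norm(d)
def plane(n,u,v,z):
    o,d=ray(n,u,v);return o+d*(z-o[2])/d[2]
def tri(us,ut):
    (o,d),(p,e)=ray("scene",*us),ray("top",*ut)
    s=np.linalg.lstsq(np.c_[d,-e],p-o,rcond=None)[0];a=o+d*s[0];b=p+e*s[1];return (a+b)/2,np.linalg.norm(a-b)
def pr(n,P):
    c=camera_info(n);p=c["world_to_cam"][:3,:3]@P+c["world_to_cam"][:3,3];q=c["intrinsics"]@p;return q[:2]/q[2]
E
python3 - <<'E'
from h import *
from scipy.optimize import least_squares
S=lambda x,y:(240+x/4,190+y/4); T=lambda x,y:(240+x*.3,150+y*.3)
print("knob",tri(S(252,268),T(422,232)),"tip",tri(S(414,239),T(235,222)))
def L(p,q): return np.array([p[0],p[1],0])+R.from_euler('z',p[2]).apply(q)
pol=lambda r,a,y:[r*np.sin(a),y,215+r*np.cos(a)]
def ext(p,y,sgn): # blank silhouette rim row limit in top view
    P=[pr("top",L(p,pol(90,a,y))) for a in np.linspace(0,6.28,721)];return sgn*min(sgn*q[1] for q in P)
def f(p):
    k=pol(66,p[3]-np.pi/4,-113); r=[]
    r+=list(pr("scene",L(p,k))-S(252,268))+list(pr("top",L(p,k))-T(422,232))
    r+=list(pr("scene",L(p,[0,-25,215]))-S(416,239))+list(pr("top",L(p,[0,-25,215]))-T(233,222))
    m=pol(37,np.radians(25),-126); r+=list(pr("scene",L(p,m))-S(310,372))+list(pr("top",L(p,m))-T(435,156))
    for y,t,b in((25,60,406),(-25,50,400)): r+=[ext(p,y,1)-T(0,t)[1],ext(p,y,-1)-T(0,b)[1]]
    return r
s=least_squares(f,[470,-20,0,.2],x_scale=[10,10,.1,.1],loss='soft_l1');print(s.x,np.round(f(s.x),1))
p=s.x
from scipy.optimize import minimize_scalar
# bark: centre of patch px
print("knob",L(p,pol(66,p[3]-np.pi/4,-113)),"tin",plane("top",165,226,306),"mug",plane("top",432,280,100),"rest",plane("top",335,180,15))
for a in np.arange(0,100,15): print(a,pr("top",L(p,pol(90,np.radians(a),0))),pr("scene",L(p,pol(90,np.radians(a),0))))
E
```

```text
knob (array([ 554.54529143, -129.73258689,  274.20067614]), np.float64(3.6573553308826767)) tip (array([574.53594703, -41.28141925, 217.89172173]), np.float64(6.835474539492726))Traceback (most recent call last):
  File "<stdin>", line 16, in <module>
    return func(*args, **kwargs)
    vector_fun = VectorFunction(
        fun_wrapped,
    ...<6 lines>...
        workers=workers
    )
    self.J, dct = approx_derivative(
                  ~~~~~~~~~~~~~~~~~^
        self.fun_wrapped, self.x, f0=self.f, **finite_diff_options
        ^^^^^^^^^^^^^^^^^^^^^^^^^^^^^^^^^^^^^^^^^^^^^^^^^^^^^^^^^^
    )
    ^
    J, _nfev = _dense_difference(fun_wrapped, x0, f0, h,
               ~~~~~~~~~~~~~~~~~^^^^^^^^^^^^^^^^^^^^^^^^
                             use_one_sided, method,
                             ^^^^^^^^^^^^^^^^^^^^^^
                             mf)
                             ^^^
    df = [f_eval - f0 for f_eval in f_evals]
                                    ^^^^^^^
    f = np.atleast_1d(self.fun(x, *self.args, **self.kwargs))
                      ~~~~~~~~^^^^^^^^^^^^^^^^^^^^^^^^^^^^^^
    return np.atleast_1d(self.fun(x))
                         ~~~~~~~~^^^
    return self.f(x, *self.args, **self.kwargs)
           ~~~~~~^^^^^^^^^^^^^^^^^^^^^^^^^^^^^^
  File "<stdin>", line 14, in f
  File "<stdin>", line 8, in ext
  File "h.py", line 12, in pr
    c=camera_info(n);p=c["world_to_cam"][:3,:3]@P+c["world_to_cam"][:3,3];q=c["intrinsics"]@p;return q[:2]/q[2]
ValueError: time passes only in moves, steps and waits
```

```bash
sed -i 's/^def ray/import functools\n_ci=camera_info\ncamera_info=functools.lru_cache(_ci)\ndef ray/' h.py
cat > fit.py <<'E'
from h import *
from scipy.optimize import least_squares
S=lambda x,y:(240+x/4,190+y/4); T=lambda x,y:(240+x*.3,150+y*.3)
def L(p,q): return np.array([p[0],p[1],0])+R.from_euler('z',p[2]).apply(q)
pol=lambda r,a,y:[r*np.sin(a),y,215+r*np.cos(a)]
def ext(p,y,sgn): # blank silhouette rim row limit in top view
    P=[pr("top",L(p,pol(90,a,y))) for a in np.linspace(0,6.28,361)];return sgn*min(sgn*q[1] for q in P)
def f(p):
    k=pol(66,p[3]-np.pi/4,-113); r=[]
    r+=list(pr("scene",L(p,k))-S(252,268))+list(pr("top",L(p,k))-T(422,232))
    r+=list(pr("scene",L(p,[0,-25,215]))-S(416,239))+list(pr("top",L(p,[0,-25,215]))-T(233,222))
    m=pol(37,np.radians(25),-126); r+=list(pr("scene",L(p,m))-S(310,372))+list(pr("top",L(p,m))-T(435,156))
    for y,t,b in((25,60,406),(-25,50,400)): r+=[ext(p,y,1)-T(0,t)[1],ext(p,y,-1)-T(0,b)[1]]
    return r
s=least_squares(f,[570,-20,0,.2],x_scale=[10,10,.1,.1],loss='soft_l1');print(s.x,np.round(f(s.x),1))
p=s.x
print("knob",L(p,pol(66,p[3]-np.pi/4,-113)),"tin",plane("top",165,226,306),"mug",plane("top",432,280,100),"rest",plane("top",335,180,15))
for a in np.arange(0,100,15): print(a,pr("top",L(p,pol(90,np.radians(a),0))),pr("scene",L(p,pol(90,np.radians(a),0))))
E
python3 fit.py
```

```text
[ 5.70075525e+02 -1.57564062e+01  1.10966004e-01  3.35894934e-01] [-1.7  0.4  0.  -0.4 -2.6  0.3 -1.5  0.2 -2.6 -1.1 -1.6 -1.3 -1.6  1.9
 -2.   0.1]
knob [ 554.08714969 -131.23718794  274.44376258] tin [538.65186842 168.31476894 306.        ] mug [ 475.69844895 -272.90869615  100.        ] rest [703.09275269 -96.57829916  15.        ]
0 [290.95231649 204.5274819 ] [351.48451142 218.12322991]
15 [289.37060674 190.15458585] [361.08412852 225.7279566 ]
30 [288.15751928 178.33527386] [369.83250279 234.55082854]
45 [287.39899365 169.96301758] [376.9920214  243.84059563]
60 [287.12481592 165.47823654] [381.99912039 252.81590842]
75 [287.31595157 164.90142422] [384.52418594 260.76463714]
90 [287.9184959  167.93190204] [384.48585141 267.12016115]
```

The bark is at about 25° past the top, lathe yaw is about 0.11, and the lever angle q is about 0.33. I'll move above the knob with the fingers set to close along lathe x.

```bash
python3 -m pendant '[[[0, 0, -22, 0, 0, 0.171], [0, 0, -22, 0, 0, 0.171], [0, 0, -22, 0, 0, 0.171], [0, 0, -22, 0, 0, 0.171], [0, 0, -22, 0, 0, 0.171], [0, 0, -22, 0, 0, 0.171], [0, 0, -22, 0, 0, 0.171]]]'
python3 -m pendant '[[[-42, 21.6, 0, 0, 0, 0], [-42, 21.6, 0, 0, 0, 0], [-42, 21.6, 0, 0, 0, 0], [-42, 21.6, 0, 0, 0, 0], [-42, 21.6, 0, 0, 0, 0], [-42, 21.6, 0, 0, 0, 0], [-42, 21.6, 0, 0, 0, 0], [-42, 21.6, 0, 0, 0, 0]]]'
python3 -m pendant '[[[-42, 21.6, 0, 0, 0, 0], [-42, 21.6, 0, 0, 0, 0], [-42, 21.6, 0, 0, 0, 0], [-42, 21.6, 0, 0, 0, 0], [-42, 21.6, 0, 0, 0, 0], [-42, 21.6, 0, 0, 0, 0], [-42, 21.6, 0, 0, 0, 0], [0, 0, 0, 0, 0, 0]]]'
python3 - <<'E'
from h import *
s=bot.get_state();print(s["tool_pos"],s["eef_rot"],s["qpos"],s["ft_force"],s["torque"])
np.savez("w1.npz",p=s["tool_pos"],r=s["eef_rot"]);cv2.imwrite("pics/w1.png",snapshot("wrist")[:,:,::-1])
E
```

```text
time_s: 0.98
tool_pos: [134.8, 507.2, 385.4]
eef_rot: [2.098, 2.338, -0.002]
ft_force: [-0.5, 0.7, -0.3]
grip_width: 1.003
gripper_force: 0.0
time_s: 1.98
tool_pos: [345.3, 191.8, 384.9]
eef_rot: [-2.091, -2.344, 0.0]
ft_force: [0.8, 0.5, 0.6]
grip_width: 0.997
gripper_force: 0.0
time_s: 2.98
tool_pos: [529.6, -84.4, 382.1]
eef_rot: [-2.093, -2.337, 0.004]
ft_force: [-0.0, 1.0, -0.3]
grip_width: 1.0
gripper_force: 0.0
[529.64188317 -84.44881985 382.11502095] [-2.0934034  -2.33730355  0.00395127] [-2.82821677e-01  1.90686464e-01  5.66021828e-01  1.95070504e+00
 -5.98175178e-04  1.17799166e+00] [-0.03012933  0.96895111 -0.33254676] [ 0.02376653 -0.00833961  0.00452881]
```

View pics/w1.png

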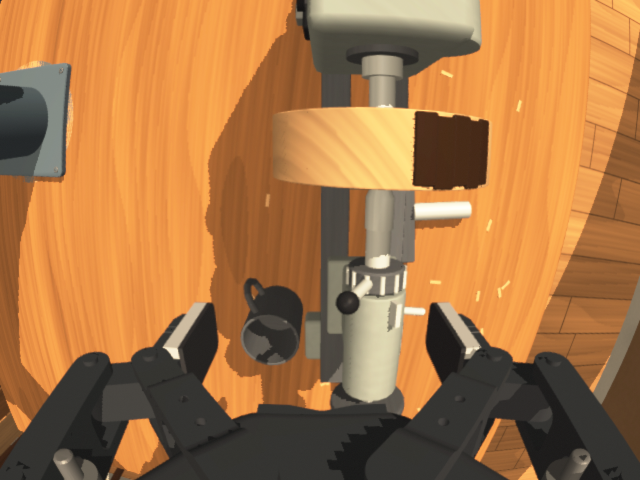

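The wrist view shows the knob at (348,301), the ring at (376,278), and the spindle line through about (382,90) and (377,262). The rib is at (394,316), and the blank rim spans columns 272 to 488.

```bash
cat >> h.py <<'E'
def wray(u,v,p,r):
    c=camera_info("wrist");K=c["intrinsics"];M=c["mount"];x=np.array([(u-K[0,2])/K[0,0],(v-K[1,2])/K[1,1]]);t=np.linalg.norm(x)
    d=np.r_[x/t*np.sin(t),np.cos(t)] if t>0 else np.array([0,0,1.]);Q=R.from_rotvec(r)
    return p+Q.apply(M[:3,3]),Q.apply(M[:3,:3]@d)
def wplane(u,v,z,p,r):
    o,d=wray(u,v,p,r);return o+d*(z-o[2])/d[2]
E
python3 - <<'E'
from h import *
s=np.load("w1.npz");p,r=s["p"],s["r"]
for n,u,v,z in(("spindle",382,90,215),("center",377,262,215),("ringL",348,280,215),("ringR",404,275,215),("knob",348,301,274),("rib",393,305,248.5),("rimL head",274,110,215),("rimL tail",274,182,215),("rimR head",488,122,215),("rimR tail",487,187,215)):
    print(n,np.round(wplane(u,v,z,p,r),1))
P=np.array([570.1,-15.8,0]);Rz=R.from_euler('z',.111)
for n,q in(("ax25",[0,25,215]),("ax40",[0,40,215]),("ax-70",[0,-70,215]),("ring",[0,-113,215]),("rib",[15.6,-126,248.5])):print(n,np.round(P+Rz.apply(q),1))
E
```

```text
spindle [566.4  33.9 215. ]
center [ 582.1 -114.1  215. ]
ringL [ 558.7 -133.9  215. ]
ringR [ 608.9 -123.8  215. ]
knob [ 554.2 -127.7  274. ]
rib [ 595.3 -139.3  248.5]
rimL head [479.8   6.9 215. ]
rimL tail [485.6 -53.5 215. ]
rimR head [664.   23.8 215. ]
rimR tail [672.6 -33.8 215. ]
ax25 [567.3   9.  215. ]
ax40 [565.7  24.  215. ]
ax-70 [577.9 -85.4 215. ]
ring [ 582.6 -128.1  215. ]
rib [ 599.6 -139.3  248.5]
```

```bash
python3 -m pendant '[[[0, 0, 0, -0.175, 0, 0], [0, 0, 0, -0.175, 0, 0], [0, 0, 0, 0, 0, 0]]]' 0.6
cat >> h.py <<'E'
def rel(P,s=None):
    s=s or bot.get_state();return np.round(R.from_rotvec(s["eef_rot"]).inv().apply(np.array(P)-s["tool_pos"]),1)
def axes(s=None):
    s=s or bot.get_state();return np.round(R.from_rotvec(s["eef_rot"]).as_matrix().T,3).tolist()
E
python3 - <<'E'
from h import *
print(axes()); z=np.array(axes()[2]);K=np.array([554.2,-128.5,274]);print(rel(K-50*z),rel(K+11*z))
E
```

```text
time_s: 3.4
tool_pos: [523.0, -79.4, 382.5]
eef_rot: [1.924, 2.155, 0.379]
ft_force: [0.2, 0.4, 0.5]
grip_width: 0.601
gripper_force: 0.0
[[-0.114, 0.994, 0.002], [0.935, 0.106, 0.339], [0.337, 0.041, -0.941]]
[-52.6 -12.9  60.5] [-52.6 -12.9 121.5]
```

```bash
python3 -m pendant '[[[-26.3, -6.5, 20, 0, 0, 0], [-26.3, -6.4, 20, 0, 0, 0], [0, 0, 20, 0, 0, 0], [0, 0, 0, 0, 0, 0], [0, 0, 0, 0, 0, 0]]]'
python3 - <<'E'
from h import *
s=bot.get_state();p,r=s["tool_pos"],s["eef_rot"];I=snapshot("wrist");cv2.imwrite("pics/w2.png",I[:,:,::-1])
K=np.array([554.2,-128.5,274]);z=np.array(axes(s)[2]);print(p,rel(K+11*z,s),axes(s))
np.savez("w2.npz",p=p,r=r)
E
```

```text
time_s: 4.03
tool_pos: [543.5, -132.5, 326.1]
eef_rot: [1.918, 2.153, 0.381]
ft_force: [-0.3, -0.3, -0.0]
grip_width: 0.599
gripper_force: 0.0
[ 543.46315223 -132.51344151  326.10009498] [ 2.8 -7.5 63.7] [[-0.115, 0.993, -0.001], [0.933, 0.108, 0.344], [0.342, 0.039, -0.939]]
```

View pics/w2.png

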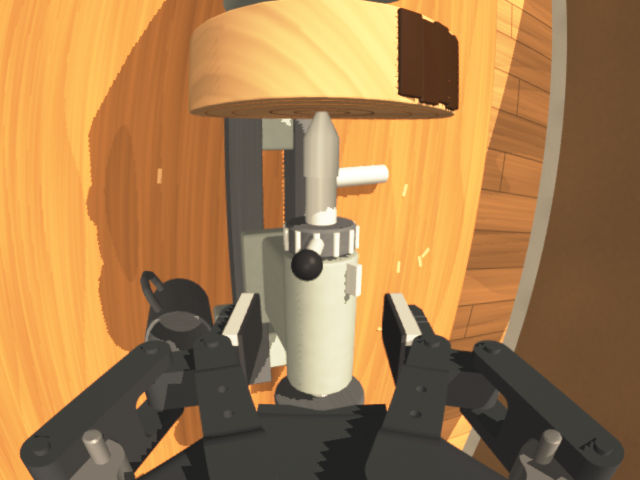

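The knob is at (307,264) in this view, between the fingers' columns, and the mug is well below them. I'll triangulate from the two wrist views.

```bash
python3 - <<'E'
from h import *
a,b=np.load("w1.npz"),np.load("w2.npz")
print(wplane(307,264,274,b["p"],b["r"]))
(o,d),(p,e)=wray(348,301,a["p"],a["r"]),wray(307,264,b["p"],b["r"])
s=np.linalg.lstsq(np.c_[d,-e],p-o,rcond=None)[0];K=(o+d*s[0]+p+e*s[1])/2;print(K,o+d*s[0]-p-e*s[1])
for K in (np.array(K),np.array([554,-128.5,274])):print(rel(K+11*np.array(axes()[2])))
for n,u,v,z in(("tip",321,116,215),("ringL",286,237,215),("ringR",358,234,215),("barrL",289,375,215),("barrR",353,375,215)):
    print(n,np.round(wplane(u,v,z,b["p"],b["r"]),1))
E
```

```text
[ 554.11008567 -128.40630198  274.        ]
[ 554.62291071 -128.74988493  272.08332652] [-0.26103343  0.49152123 -0.25582427]
[ 2.6 -8.  66. ]
[ 3.  -7.9 64. ]
tip [574.  -41.1 215. ]
ringL [ 557.6 -127.8  215. ]
ringR [ 613.6 -124.2  215. ]
barrL [ 569.2 -245.   215. ]
barrR [ 629.1 -253.   215. ]
```

```bash
python3 -m pendant '[[[2.8, -8, 15, 0, 0, 0], [0, 0, 25, 0, 0, 0], [0, 0, 25, 0, 0, 0], [0, 0, 0, 0, 0, 0], [0, 0, 0, 0, 0, 0]]]'
python3 - <<'E'
from h import *
K=np.array([554.3,-128.5,273.5]);print(rel(K+11*np.array(axes()[2])))
E
```

```text
time_s: 4.7
tool_pos: [557.7, -128.5, 262.7]
eef_rot: [1.918, 2.151, 0.381]
ft_force: [0.0, -0.4, -0.1]
grip_width: 0.598
gripper_force: 0.0
[ 0.4  0.6 -0.3]
```

```bash
python3 -m pendant '[[[0, 0, 0, 0, 0, 0], [0, 0, 0, 0, 0, 0], [0, 0, 0, 0, 0, 0], [0, 0, 0, 0, 0, 0], [0, 0, 0, 0, 0, 0], [0, 0, 0, 0, 0, 0]]]' 0.0 30
python3 - <<'E'
from h import *
s=bot.get_state();print(axes(s));z=np.array(axes(s)[2])
# plan: knob arc; pose rows
Rz=R.from_euler('z',.108);A=np.array([583.5,-128.5,215])
K=lambda a:A+Rz.apply([66*np.sin(a),0,66*np.cos(a)])
phi0=-.355;a0=-.463
k0=s["tool_pos"]-11*z; print(k0,K(a0))
n=8;Q=R.from_rotvec(s["eef_rot"]);p=s["tool_pos"]
for i in range(n):
    a=a0+(i+1)*(.436-a0)/n; dr=.5/n
    Qn=Q*R.from_rotvec([dr,0,0]);pn=k0+K(a)-K(a0)+Qn.apply([0,0,11]);print(np.round(Q.inv().apply(pn-p),1),round(a,3));p,Q=pn,Qn
E
```

```text
time_s: 5.45
tool_pos: [557.6, -128.8, 262.4]
eef_rot: [1.918, 2.15, 0.381]
ft_force: [-2.7, 0.2, 5.4]
grip_width: 0.18
gripper_force: 29.3
[[-0.114, 0.994, -0.001], [0.932, 0.107, 0.345], [0.343, 0.038, -0.939]]
[ 553.83652045 -129.24132891  272.74021278] [ 554.19388652 -131.6774237   274.05129712]
[-0.   6.7 -0.4] -0.351
[-0.   6.7 -0.1] -0.238
[-0.   6.7  0.3] -0.126
[-0.   6.7  0.7] -0.014
[-0.   6.6  1. ] 0.099
[-0.   6.6  1.4] 0.211
[-0.   6.5  1.8] 0.324
[-0.   6.4  2.1] 0.436
```

```bash
python3 -m pendant '[[[0, 6.7, -0.4, 0.062, 0, 0], [0, 6.7, -0.1, 0.062, 0, 0], [0, 6.7, 0.3, 0.062, 0, 0], [0, 6.7, 0.7, 0.062, 0, 0], [0, 6.6, 1, 0.062, 0, 0], [0, 0, 0, 0, 0, 0], [0, 0, 0, 0, 0, 0]]]'
python3 - <<'E'
from h import *
s=bot.get_state();z=np.array(axes(s)[2]);k=s["tool_pos"]-11*z;print(k,z,s["qpos"],s["gripper_force"]);print(np.arctan2((k[0]-583.5)*1.006,k[2]-215))
E
```

```text
time_s: 6.32
tool_pos: [590.7, -125.3, 266.0]
eef_rot: [2.072, 2.323, 0.048]
ft_force: [4.4, -1.3, -1.7]
grip_width: 0.176
gripper_force: 30.7
[ 590.24670088 -125.31961786  277.03189114] [ 0.042  0.004 -0.999] [-0.32909736  0.2266628   0.3656999   1.67181025  0.01731104  1.12804409] 30.664770305156708
0.10898087409030327
```

```bash
python3 -m pendant '[[[0, 6.6, 1, 0.062, 0, 0], [0, 6.5, 1.4, 0.062, 0, 0], [0, 6.4, 1.8, 0.062, 0, 0], [0, 0, 0, 0, 0, 0], [0, 0, 0, 0, 0, 0], [0, 0, 0, 0, 0, 0]]]'
python3 - <<'E'
from h import *
s=bot.get_state();z=np.array(axes(s)[2]);k=s["tool_pos"]-11*z;print(k,z,s["gripper_force"]);print(np.arctan2((k[0]-583.5)*1.006,k[2]-215))
cv2.imwrite("pics/w3.png",snapshot("wrist")[:,:,::-1][100:420,160:480])
a=cv2.imread("pics/w3.png");cv2.imwrite("pics/w3.png",cv2.resize(a,(600,600),interpolation=cv2.INTER_CUBIC))
E
```

```text
time_s: 7.08
tool_pos: [608.0, -123.2, 261.0]
eef_rot: [-2.024, -2.267, 0.168]
ft_force: [-0.1, -2.9, -5.6]
grip_width: 0.182
gripper_force: 34.0
[ 609.55648804 -122.98972189  271.86841349] [-0.146 -0.017 -0.989] 33.9616933465004
0.4319128536735074
```

View pics/w3.png

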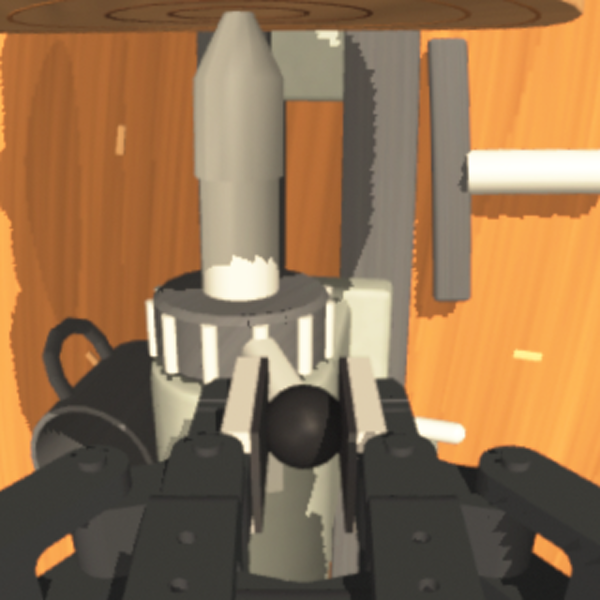

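The ball is still held at crop pixel (303,425), with the rib behind it near (318,480). I'll release, back off and check the lever against the rib.

```bash
python3 -m pendant '[[[0, 0, 0, 0, 0, 0], [0, 0, 0, 0, 0, 0], [0, 0, 0, 0, 0, 0], [0, 0, -20, 0, 0, 0], [0, 0, -30, 0, 0, 0], [0, 0, -30, -0.07, 0, 0], [0, 0, 0, -0.08, 0, 0], [0, 0, 0, 0, 0, 0]]]' 0.6
python3 - <<'E'
from h import *
s=bot.get_state();print(s["tool_pos"],axes(s));np.savez("w4.npz",p=s["tool_pos"],r=s["eef_rot"])
w=snapshot("wrist")[:,:,::-1];a=snapshot("scene")[:,:,::-1][230:310,280:360]
cv2.imwrite("pics/w4f.png",w);w=cv2.resize(w[150:350,220:420],(600,600),interpolation=cv2.INTER_CUBIC)
cv2.imwrite("pics/w4.png",w)
s=bot.get_state();print(s["ft_force"],s["torque"])
E
```

```text
time_s: 8.12
tool_pos: [618.6, -120.8, 341.8]
eef_rot: [2.09, 2.343, 0.004]
ft_force: [-0.5, 0.3, -0.7]
grip_width: 0.604
gripper_force: 0.0
[ 618.58983579 -120.8404482   341.78396446] [[-0.113, 0.994, 0.0], [0.994, 0.113, 0.003], [0.003, 0.001, -1.0]]
[-0.61481029 -0.07140241  0.58253148] [-0.00288485  0.00951269  0.02346426]
```

View pics/w4.png

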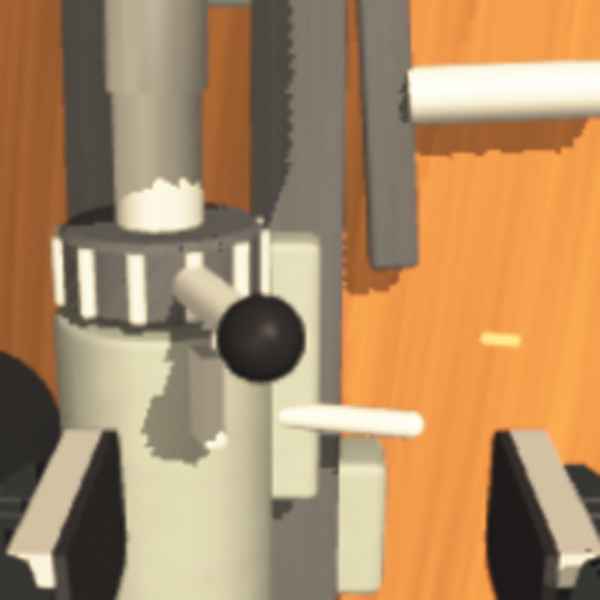

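The knob is at full-frame (307,262.7), the rib top at about (287,271), and the barrel edges at columns 238 and 310.

```bash
cat >> h.py <<'E'
C=np.array([571.3,-16.2,0]);RZ=R.from_euler('z',.108)
def lath(P): return RZ.inv().apply(np.array(P)-C)-[0,0,215]
def radhit(u,v,rad,p,r):
    o,d=wray(u,v,p,r);o=lath(o);d=RZ.inv().apply(d);a=d[0]**2+d[2]**2;b=o[0]*d[0]+o[2]*d[2];c=o[0]**2+o[2]**2-rad**2
    q=o+d*(-b-np.sqrt(b*b-a*c))/a;return np.round(q,1),round(np.arctan2(q[0],q[2]),3)
E
python3 - <<'E'
from h import *
s=np.load("w4.npz");p,r=s["p"],s["r"];f=lambda x,y:(220+x/3,150+y/3)
print("knob",radhit(*f(261,338),66,p,r),"rib",radhit(*f(207,360),37,p,r),radhit(*f(208,440),37,p,r))
for n in((55,345),(268,345),(108,80),(205,80)):print(lath(wplane(*f(*n),215,p,r)))
s=np.load("w2.npz");print("knob before",radhit(307,264,66,s["p"],s["r"]),"rib",radhit(355,265,37,s["p"],s["r"]))
E
```

```text
knob (array([  27.7, -110.4,   59.9]), np.float64(0.434)) rib (array([  14.5, -124.7,   34. ]), np.float64(0.404)) (array([  14.3, -144.5,   34.1]), np.float64(0.397))
[ -28.39710378 -133.63034162    0.        ]
[  27.31379436 -133.06299645    0.        ]
[-11.729638   -65.03420062   0.        ]
[ 12.1482322  -65.28168468   0.        ]
knob before (array([ -29.3, -109.7,   59.1]), np.float64(-0.461)) rib (array([  11.9, -123.1,   35. ]), np.float64(0.327))
```

The lever is at 0.434 against the mark's 0.436, so it is locked. Next I turn the tool so the fingers close along the spindle and go above the blank.

```bash
python3 -m pendant '[[[0, 0, -10, 0, 0, -0.1745], [0, 0, -10, 0, 0, -0.1745], [0, 0, -10, 0, 0, -0.1745], [0, 0, 0, 0, 0, -0.1745], [0, 0, 0, 0, 0, -0.1745], [0, 0, 0, 0, 0, -0.1745], [0, 0, 0, 0, 0, -0.1745], [0, 0, 0, 0, 0, -0.1745]]]' 1.0
python3 -m pendant '[[[0, 0, 0, 0, 0, -0.1745], [0, 0, 0, 0, 0, 0], [0, 0, 0, 0, 0, 0]]]'
cat > rd.py <<'E'
from h import *
s=bot.get_state();Q=R.from_rotvec(s["eef_rot"]);M=RZ.inv().as_matrix()
zl=M@Q.apply([0,0,1]);p=lath(s["tool_pos"]);F=M@s["ft_force"];T=M@s["torque"]
phi=np.arctan2(-zl[0],-zl[2]);al=np.arctan2(p[0],p[2]);m=np.cross(p/1000,F)[1]
print(f"t{s['time_s']:.2f} phi{phi:.3f} al{al:.3f} r{np.hypot(p[0],p[2]):.1f} y{p[1]:.1f} F{np.round(F,2)} T{np.round(T,3)} m{m:.3f} m+T{m+T[1]:.3f} q4 {s['qpos'][3]:.2f} q3 {s['qpos'][2]:.2f} g{s['grip_width']:.2f} {s['gripper_force']:.0f}")
import json;open("log.txt","a").write(json.dumps([s['time_s'],phi,al,*p,*F,*T])+"\n")
E
python3 - <<'E'
from h import *
print(rel(C+[0,0,380]),bot.get_state()["qpos"],axes())
s=np.load("w1.npz");p,r=s["p"],s["r"]
print([radhit(u,v,90,p,r) for u,v in((414,112),(413,188),(451,150),(487,155))])
s=np.load("w2.npz");p,r=s["p"],s["r"]
print([radhit(u,v,90,p,r) for u,v in((399,10),(399,95),(456,40))])
E
python3 rd.py
```

```text
time_s: 9.22
tool_pos: [621.1, -121.3, 370.9]
eef_rot: [0.086, 3.137, 0.001]
ft_force: [-0.9, -0.1, -0.5]
grip_width: 1.001
gripper_force: 0.0
time_s: 9.6
tool_pos: [620.7, -121.3, 371.0]
eef_rot: [-0.175, 3.133, 0.0]
ft_force: [0.2, -0.0, 0.1]
grip_width: 0.997
gripper_force: 0.0
[ 37.4 109.9  -9.1] [-2.99735319e-01  4.79538502e-01  9.11315151e-01  1.99908635e+00
  1.55961169e-03 -4.11184175e-01] [[-0.994, -0.111, -0.004], [-0.111, 0.994, 0.0], [0.004, 0.0, -1.0]]
[(array([ 6.3, 24.7, 89.8]), np.float64(0.071)), (array([  7.1, -21.5,  89.7]), np.float64(0.079)), (array([32.6,  2.8, 83.9]), np.float64(0.371)), (array([72.2,  0.5, 53.8]), np.float64(0.93))]
[(array([ 7.6, 24.7, 89.7]), np.float64(0.085)), (array([  7.3, -19.7,  89.7]), np.float64(0.081)), (array([nan, nan, nan]), np.float64(nan))]
t9.60 phi-0.004 al0.238 r160.5 y-109.8 F[ 0.23 -0.07  0.07] T[-0.052  0.023 -0.   ] m0.034 m+T0.057 q4 2.00 q3 0.91 g1.00 0h.py:30: RuntimeWarning: invalid value encountered in sqrt
  q=o+d*(-b-np.sqrt(b*b-a*c))/a;return np.round(q,1),round(np.arctan2(q[0],q[2]),3)
```

```bash
sed -i 's/571.3,-16.2/571.0,-13.7/' h.py
python3 -m pendant '[[[12.4, 37.5, 0, 0, 0, 0], [12.4, 37.5, 0, 0, 0, 0], [12.4, 37.5, 0, 0, 0, 0], [0, 0, 0, 0, 0, 0], [0, 0, 0, 0, 0, 0]]]'
python3 - <<'E'
from h import *
print(rel(C+[0,0,275]))
E
python3 rd.py
```

```text
time_s: 10.22
tool_pos: [570.7, -14.0, 371.2]
eef_rot: [-0.177, 3.132, -0.001]
ft_force: [1.0, 0.2, -0.5]
grip_width: 0.999
gripper_force: 0.0
[ 0.2  0.3 96.2]
t10.22 phi-0.005 al-0.002 r156.2 y-0.2 F[ 1.02  0.07 -0.45] T[-0.006  0.011 -0.012] m0.159 m+T0.170 q4 1.93 q3 0.63 g1.00 0
```

```bash
python3 -m pendant '[[[0, 0, 30, 0, 0, 0], [0, 0, 30, 0, 0, 0], [0, 0, 26, 0, 0, 0], [0, 0, 10, 0, 0, 0], [0, 0, 0, 0, 0, 0]]]'; python3 rd.py
python3 -m pendant '[[[0, 0, 0, 0, 0, 0], [0, 0, 0, 0, 0, 0], [0, 0, 0, 0, 0, 0], [0, 0, 0, 0, 0, 0], [0, 0, 0, 0, 0, 0]]]' 0 50; python3 rd.py
```

```text
time_s: 10.85
tool_pos: [570.8, -14.4, 274.3]
eef_rot: [-0.176, 3.134, 0.001]
ft_force: [0.0, -0.8, 0.1]
grip_width: 1.002
gripper_force: 0.0
t10.85 phi-0.002 al-0.005 r59.3 y-0.6 F[-0.04 -0.79  0.1 ] T[ 0.011  0.022 -0.015] m-0.003 m+T0.020 q4 1.72 q3 0.33 g1.00 0
time_s: 11.48
tool_pos: [571.6, -13.9, 276.8]
eef_rot: [-0.177, 3.129, -0.001]
ft_force: [0.1, -0.7, 6.5]
grip_width: 0.575
gripper_force: 58.1
t11.47 phi-0.007 al0.009 r61.8 y-0.2 F[ 0.05 -0.73  6.5 ] T[ 0.011 -0.036 -0.285] m-0.001 m+T-0.036 q4 1.72 q3 0.34 g0.58 58
```

```bash
python3 -m pendant '[[[0, 0, -2, 0, 0, 0], [0, 0, 0, 0, 0, 0]]]' >/dev/null; python3 rd.py
python3 -m pendant '[[[3.7, 0, 0.1, 0, -0.06, 0], [3.7, 0, 0.1, 0, -0.06, 0]]]' >/dev/null; python3 rd.py
python3 -m pendant '[[[3.7, 0, 0.1, 0, -0.06, 0], [3.7, 0, 0.1, 0, -0.06, 0]]]' >/dev/null; python3 rd.py
python3 -m pendant '[[[3.7, 0, 0.1, 0, -0.06, 0], [3.7, 0, 0.1, 0, -0.06, 0]]]' >/dev/null; python3 rd.py
python3 -m pendant '[[[3.7, 0, 0.1, 0, -0.06, 0], [3.7, 0, 0.1, 0, -0.06, 0]]]' >/dev/null; python3 rd.py
```

```text
t11.72 phi-0.005 al0.008 r61.8 y-0.2 F[ 3.21 -0.8   0.36] T[-0.274 -0.695 -0.305] m0.198 m+T-0.497 q4 1.72 q3 0.34 g0.58 58
t11.97 phi-0.127 al-0.105 r61.7 y-0.2 F[ 5.32  0.37 -1.25] T[-0.447 -0.784 -0.451] m0.318 m+T-0.465 q4 1.58 q3 0.16 g0.58 58
t12.22 phi-0.248 al-0.227 r61.7 y-0.2 F[ 5.87  0.36 -2.21] T[-0.503 -0.884 -0.536] m0.322 m+T-0.562 q4 1.45 q3 -0.01 g0.57 57
t12.47 phi-0.368 al-0.348 r61.7 y-0.2 F[ 5.17  1.08 -2.15] T[-0.594 -0.864 -0.655] m0.254 m+T-0.609 q4 1.33 q3 -0.17 g0.58 57
t12.72 phi-0.488 al-0.468 r61.7 y-0.2 F[ 6.13  1.94 -2.38] T[-0.607 -0.739 -0.74 ] m0.271 m+T-0.467 q4 1.21 q3 -0.32 g0.58 57
```

```bash

python3 -m pendant '[[[3.7, 0, 0.1, 0, -0.06, 0], [3.7, 0, 0.1, 0, -0.06, 0]]]' >/dev/null; python3 rd.py
python3 -m pendant '[[[3.7, 0, 0.1, 0, -0.06, 0], [3.7, 0, 0.1, 0, -0.06, 0]]]' >/dev/null; python3 rd.py
python3 -m pendant '[[[3.7, 0, 0.1, 0, -0.06, 0], [3.7, 0, 0.1, 0, -0.06, 0]]]' >/dev/null; python3 rd.py
python3 -m pendant '[[[3.7, 0, 0.1, 0, -0.06, 0], [3.7, 0, 0.1, 0, -0.06, 0]]]' >/dev/null; python3 rd.py
python3 -m pendant '[[[3.7, 0, 0.1, 0, -0.06, 0], [3.7, 0, 0.1, 0, -0.06, 0]]]' >/dev/null; python3 rd.py
```

```text
t12.97 phi-0.608 al-0.590 r61.7 y-0.2 F[ 8.55  2.89 -2.46] T[-0.743 -0.641 -0.915] m0.354 m+T-0.287 q4 1.09 q3 -0.47 g0.58 57
t13.22 phi-0.728 al-0.710 r61.7 y-0.2 F[ 9.31  4.55 -1.98] T[-0.748 -0.632 -0.956] m0.356 m+T-0.276 q4 0.98 q3 -0.62 g0.58 57
t13.47 phi-0.848 al-0.830 r61.7 y-0.1 F[ 9.17  5.04 -1.78] T[-0.724 -0.608 -1.045] m0.301 m+T-0.308 q4 0.88 q3 -0.77 g0.58 57
t13.72 phi-0.962 al-0.892 r60.7 y0.1 F[-78.93  14.55  45.39] T[1.42  2.242 1.605] m-0.865 m+T1.376 q4 0.78 q3 -0.90 g0.57 70
t13.97 phi-1.087 al-0.399 r53.6 y1.0 F[-58.97  56.49  45.99] T[ 5.21  -1.114  7.269] m-1.954 m+T-3.068 q4 0.60 q3 -0.96 g0.58 142
```

```bash

python3 -m pendant '[[[-3.7, 0, 0.1, 0, 0.06, 0], [-3.7, 0, 0.1, 0, 0.06, 0]]]' >/dev/null; python3 rd.py
python3 -m pendant '[[[-3.7, 0, 0.1, 0, 0.06, 0], [-3.7, 0, 0.1, 0, 0.06, 0]]]' >/dev/null; python3 rd.py
python3 -m pendant '[[[-3.7, 0, 0.1, 0, 0.06, 0], [-3.7, 0, 0.1, 0, 0.06, 0]]]' >/dev/null; python3 rd.py
python3 -m pendant '[[[-3.7, 0, 0.1, 0, 0.06, 0], [-3.7, 0, 0.1, 0, 0.06, 0]]]' >/dev/null; python3 rd.py
```

```text
t14.22 phi-0.964 al-0.320 r53.1 y1.0 F[ 9.38 37.69 11.7 ] T[ 2.563 -2.408  4.553] m0.668 m+T-1.739 q4 0.73 q3 -0.82 g0.57 126
t14.47 phi-0.837 al-0.240 r52.6 y0.9 F[15.41 36.34  1.9 ] T[ 2.975 -2.959  3.244] m0.811 m+T-2.148 q4 0.85 q3 -0.68 g0.57 123
t14.72 phi-0.711 al-0.150 r52.2 y0.8 F[18.53 35.44 -4.96] T[ 2.492 -2.785  2.655] m0.917 m+T-1.868 q4 0.97 q3 -0.53 g0.58 122
t14.97 phi-0.587 al-0.036 r52.1 y0.8 F[ 23.24  33.95 -13.25] T[ 2.649 -3.411  2.335] m1.185 m+T-2.226 q4 1.09 q3 -0.38 g0.58 119
```

I hit the shoulder limit (q2 near -0.99) at φ of about -0.95, and the grip was strained. I'll release and re-zero, then stay within φ > -0.8.

```bash
python3 -m pendant '[[[0, 0, 0, 0, 0, 0], [0, 0, 0, 0, 0, 0], [0, 0, 0, 0, 0, 0], [0, 0, 0, 0, 0, 0]]]' 1.0; python3 rd.py
python3 - <<'E'
from h import *
s=bot.get_state();print(s["qpos"],axes(s))
Q=R.from_rotvec(s["eef_rot"]);print("lathe y in tool",np.round(Q.inv().apply(RZ.apply([0,1,0])),3), rel(C+[0,0,215],s))
t=snapshot("top")[:,:,::-1];w=snapshot("scene")[:,:,::-1]
cv2.imwrite("pics/m1.png",np.hstack([cv2.resize(t[120:320,200:400],(400,400)),cv2.resize(w[170:320,270:420],(400,400))]))
E
```

```text
time_s: 15.48
tool_pos: [567.1, -27.6, 268.5]
eef_rot: [-0.156, 2.555, 0.056]
ft_force: [0.5, -0.4, -0.2]
grip_width: 0.999
gripper_force: 0.0
t15.47 phi-0.582 al-0.100 r53.7 y-13.4 F[ 0.46 -0.42 -0.24] T[-0.025  0.539 -0.024] m0.023 m+T0.562 q4 1.10 q3 -0.38 g1.00 0
[-0.29631835 -0.44560384 -0.38172486  1.09509219  0.23141465 -0.35409972] [[-0.829, -0.1, -0.55], [-0.124, 0.992, 0.006], [0.545, 0.073, -0.835]]
lathe y in tool [-0.01   1.     0.014] [24.8 13.  47.8]
```

View pics/m1.png

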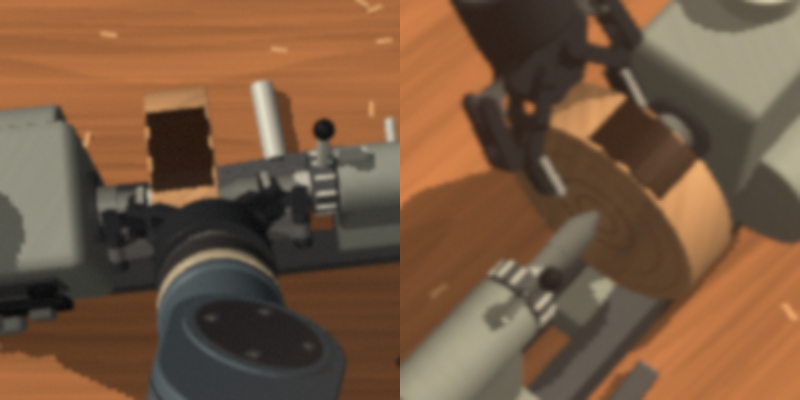

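The bark is now further back and the lever lines up with the rib. The moment contains the gripper's own weight, so I'll check the sensor noise and whether joint efforts are quieter.

```bash
python3 - <<'E'
from h import *
X=[]
for i in range(8):
    s=bot.get_state();X.append(np.r_[s["ft_force"],s["torque"],s["joint_efforts"],s["tool_pos"]]);snapshot("top")
X=np.array(X);np.set_printoptions(suppress=True,linewidth=160);print(np.round(X.mean(0),3));print(np.round(X.std(0),4))
L=[eval(l) for l in open("log.txt")];
for l in L:print(np.round(l,3).tolist())
E
```

```text
[ -0.107   0.127  -0.212  -0.081   0.547  -0.005  -0.008 -19.507  36.031  -4.063   0.668  -0.    567.328 -27.275 268.428]
[0.4665 0.5804 0.3092 0.041  0.0276 0.0273 0.0248 0.0338 0.0173 0.0018 0.0007 0.0002 0.0535 0.1854 0.0905]
[9.6, -0.004, 0.238, 37.79, -109.803, 156.006, 0.235, -0.071, 0.074, -0.052, 0.023, -0.0]
[10.225, -0.005, -0.002, -0.277, -0.229, 156.236, 1.019, 0.067, -0.454, -0.006, 0.011, -0.012]
[10.85, -0.002, -0.005, -0.286, -0.636, 59.335, -0.045, -0.786, 0.099, 0.011, 0.022, -0.015]
[11.475, -0.007, 0.009, 0.551, -0.244, 61.765, 0.047, -0.726, 6.501, 0.011, -0.036, -0.285]
[11.725, -0.005, 0.008, 0.487, -0.221, 61.818, 3.208, -0.799, 0.364, -0.274, -0.695, -0.305]
[11.975, -0.127, -0.105, -6.487, -0.219, 61.333, 5.325, 0.366, -1.253, -0.447, -0.784, -0.451]
[12.225, -0.248, -0.227, -13.89, -0.221, 60.106, 5.872, 0.359, -2.21, -0.503, -0.884, -0.536]
[12.475, -0.368, -0.348, -21.011, -0.228, 57.99, 5.168, 1.08, -2.154, -0.594, -0.864, -0.655]
[12.725, -0.488, -0.468, -27.854, -0.215, 55.043, 6.134, 1.937, -2.379, -0.607, -0.739, -0.74]
[12.975, -0.608, -0.59, -34.29
[... 204 characters left out ...]
9, 9.167, 5.039, -1.782, -0.724, -0.608, -1.045]
[13.725, -0.962, -0.892, -47.271, 0.116, 38.15, -78.928, 14.547, 45.391, 1.42, 2.242, 1.605]
[13.975, -1.087, -0.399, -20.834, 1.022, 49.38, -58.975, 56.488, 45.994, 5.21, -1.114, 7.269]
[14.225, -0.964, -0.32, -16.713, 1.023, 50.418, 9.378, 37.686, 11.701, 2.563, -2.408, 4.553]
[14.475, -0.837, -0.24, -12.483, 0.915, 51.095, 15.406, 36.337, 1.901, 2.975, -2.959, 3.244]
[14.725, -0.711, -0.15, -7.805, 0.814, 51.576, 18.53, 35.437, -4.959, 2.492, -2.785, 2.655]
[14.975, -0.587, -0.036, -1.877, 0.772, 52.062, 23.239, 33.954, -13.251, 2.649, -3.411, 2.335]
[15.475, -0.582, -0.1, -5.342, -13.392, 53.45, 0.46, -0.418, -0.242, -0.025, 0.539, -0.024]
```

Joint efforts are far quieter than the wrist sensor. I can use virtual work: the axis torque is Σ Δτᵢ·dqᵢ/dφ, taken against a free sweep of the same arc with the fingers open around the blank. I'll get back on the arc first.

```bash
python3 -m pendant '[[[0, 6.5, -6.6, 0.014, 0, 0.01], [8, 6.5, -6.6, 0, 0, 0], [8.4, 0, 0, 0, 0, 0], [8.4, 0, 0, 0, 0, 0], [0, 0, 0, 0, 0, 0], [0, 0, 0, 0, 0, 0]]]' >/dev/null
cat > lg.py <<'E'
import sys,json
from h import *
s=bot.get_state();Q=R.from_rotvec(s["eef_rot"]);M=RZ.inv().as_matrix()
zl=M@Q.apply([0,0,1]);p=lath(s["tool_pos"]);phi=np.arctan2(-zl[0],-zl[2])
c=Q.inv().apply(RZ.apply([0,0,0])+C+[0,0,215]-s["tool_pos"])
if len(sys.argv)>1: open("lg.txt","a").write(json.dumps([sys.argv[1],s['time_s'],phi,*s["qpos"],*s["joint_efforts"],*s["ft_force"],*s["torque"],*c])+"\n")
else: print(f"t{s['time_s']:.2f} phi{phi:.3f} centre {np.round(c,1)} q{np.round(s['qpos'],2)} F{np.round(s['ft_force'],1)} g{s['grip_width']:.2f} {s['gripper_force']:.0f}", "laty",np.round(Q.inv().apply(RZ.apply([0,1,0])),3))
E
python3 lg.py
```

```text
t16.73 phi-0.582 centre [ 0.2  0.  60.4] q[-0.28 -0.53 -0.44  1.11  0.21 -0.33] F[-0.4 -0.5  0.3] g1.00 0 laty [-0.     1.     0.001]
```

```bash
python3 -m pendant '[[[3.6, 0, 0.1, 0, -0.06, 0], [3.6, 0, 0.1, 0, -0.06, 0], [0, 0, 0, 0, 0, 0]]]' >/dev/null; python3 lg.py
u(){ python3 lg.py $1; }
python3 -m pendant '[[[-3.6, 0, 0.1, 0, 0.06, 0]]]' >/dev/null; u fu
python3 -m pendant '[[[-3.6, 0, 0.1, 0, 0.06, 0]]]' >/dev/null; u fu
python3 -m pendant '[[[-3.6, 0, 0.1, 0, 0.06, 0]]]' >/dev/null; u fu
python3 -m pendant '[[[-3.6, 0, 0.1, 0, 0.06, 0]]]' >/dev/null; u fu
python3 -m pendant '[[[-3.6, 0, 0.1, 0, 0.06, 0]]]' >/dev/null; u fu
python3 -m pendant '[[[-3.6, 0, 0.1, 0, 0.06, 0]]]' >/dev/null; u fu
python3 -m pendant '[[[-3.6, 0, 0.1, 0, 0.06, 0]]]' >/dev/null; u fu
python3 -m pendant '[[[-3.6, 0, 0.1, 0, 0.06, 0]]]' >/dev/null; u fu
python3 -m pendant '[[[-3.6, 0, 0.1, 0, 0.06, 0]]]' >/dev/null; u fu
python3 -m pendant '[[[-3.6, 0, 0.1, 0, 0.06, 0]]]' >/dev/null; u fu
python3 -m pendant '[[[-3.6, 0, 0.1, 0, 0.06, 0]]]' >/dev/null; u fu
python3 -m pendant '[[[-3.6, 0, 0.1, 0, 0.06, 0]]]' >/dev/null; u fu
python3 -m pendant '[[[-3.6, 0, 0.1, 0, 0.06, 0]]]' >/dev/null; u fu
python3 -m pendant '[[[-3.6, 0, 0.1, 0, 0.06, 0]]]' >/dev/null; u fu
python3 -m pendant '[[[-3.6, 0, 0.1, 0, 0.06, 0]]]' >/dev/null; u fu
python3 -m pendant '[[[-3.6, 0, 0.1, 0, 0.06, 0]]]' >/dev/null; u fu
python3 lg.py
```

```text
t17.10 phi-0.700 centre [-1.9 -0.2 59.7] q[-0.32 -0.68 -0.6   1.    0.27 -0.34] F[0.2 0.2 0.4] g1.00 0 laty [0.001 1.    0.001]
t19.10 phi0.258 centre [ 1.2  0.  60.8] q[-0.11  0.56  0.79  2.05 -0.05 -0.21] F[0.3 0.4 0.1] g1.01 0 laty [-0.001  1.    -0.   ]
```

```bash

u(){ python3 lg.py $1; }
python3 -m pendant '[[[3.6, 0, 0.1, 0, -0.06, 0]]]' >/dev/null; u fd
python3 -m pendant '[[[3.6, 0, 0.1, 0, -0.06, 0]]]' >/dev/null; u fd
python3 -m pendant '[[[3.6, 0, 0.1, 0, -0.06, 0]]]' >/dev/null; u fd
python3 -m pendant '[[[3.6, 0, 0.1, 0, -0.06, 0]]]' >/dev/null; u fd
python3 -m pendant '[[[3.6, 0, 0.1, 0, -0.06, 0]]]' >/dev/null; u fd
python3 -m pendant '[[[3.6, 0, 0.1, 0, -0.06, 0]]]' >/dev/null; u fd
python3 -m pendant '[[[3.6, 0, 0.1, 0, -0.06, 0]]]' >/dev/null; u fd
python3 -m pendant '[[[3.6, 0, 0.1, 0, -0.06, 0]]]' >/dev/null; u fd
python3 -m pendant '[[[3.6, 0, 0.1, 0, -0.06, 0]]]' >/dev/null; u fd
python3 -m pendant '[[[3.6, 0, 0.1, 0, -0.06, 0]]]' >/dev/null; u fd
python3 -m pendant '[[[3.6, 0, 0.1, 0, -0.06, 0]]]' >/dev/null; u fd
python3 -m pendant '[[[3.6, 0, 0.1, 0, -0.06, 0]]]' >/dev/null; u fd
python3 -m pendant '[[[3.6, 0, 0.1, 0, -0.06, 0]]]' >/dev/null; u fd
python3 -m pendant '[[[3.6, 0, 0.1, 0, -0.06, 0]]]' >/dev/null; u fd
python3 -m pendant '[[[3.6, 0, 0.1, 0, -0.06, 0]]]' >/dev/null; u fd
python3 -m pendant '[[[3.6, 0, 0.1, 0, -0.06, 0]]]' >/dev/null; u fd
python3 lg.py
python3 - <<'E'
import json,numpy as np
np.set_printoptions(suppress=True,linewidth=160)
L=[json.loads(l) for l in open("lg.txt")]
f=lambda k:np.array([l[1:] for l in L if l[0]==k])
a,b=f("fu"),f("fd")
for X,n in((a,"fu"),(b,"fd")):
  print(n,[np.round(np.std(X[3:,8+j]-np.polyval(np.polyfit(X[3:,1],X[3:,8+j],3),X[3:,1])),3) for j in range(6)])
g=np.array([-.4,-.2,0.])
for j in range(6):print(j,*[np.round(np.polyval(np.polyfit(X[3:,1],X[3:,8+j],3),g),3) for X in(a,b)],"dq/dphi",np.round(np.polyval(np.polyder(np.polyfit(a[:,1],a[:,2+j],4)),g),3))
E
```

```text
t21.10 phi-0.705 centre [ 2.1  0.1 61.3] q[-0.32 -0.68 -0.59  1.    0.28 -0.34] F[ 0.4 -0.5 -0.5] g1.00 0 laty [-0.001  1.     0.001]
fu [np.float64(0.001), np.float64(0.011), np.float64(0.016), np.float64(0.001), np.float64(0.0), np.float64(0.0)]
fd [np.float64(0.001), np.float64(0.024), np.float64(0.005), np.float64(0.001), np.float64(0.0), np.float64(0.0)]
0 [-0.453 -0.295 -0.169] [0.577 0.51  0.456] dq/dphi [0.27  0.211 0.165]
1 [-24.993 -32.743 -40.951] [-20.407 -28.052 -35.803] dq/dphi [1.222 1.244 1.331]
2 [33.141 31.521 29.657] [35.657 34.168 32.527] dq/dphi [1.303 1.365 1.528]
3 [-3.445 -2.04  -0.542] [-2.434 -0.959  0.62 ] dq/dphi [1.009 1.072 1.166]
4 [0.54  0.297 0.087] [ 0.286  0.096 -0.068] dq/dphi [-0.405 -0.318 -0.248]
5 [-0.04  -0.048 -0.052] [0.042 0.049 0.052] dq/dphi [0.129 0.154 0.163]
```

```bash

u(){ python3 lg.py $1; }
python3 -m pendant '[[[0, 0, 0, 0, 0, 0], [0, 0, 0, 0, 0, 0], [0, 0, 0, 0, 0, 0], [0, 0, 0, 0, 0, 0], [0, 0, 0, 0, 0, 0], [0, 0, 0, 0, 0, 0]]]' 0 50 >/dev/null; python3 lg.py
python3 -m pendant '[[[-3.6, 0, 0.1, 0, 0.06, 0]]]' >/dev/null; u gu
python3 -m pendant '[[[-3.6, 0, 0.1, 0, 0.06, 0]]]' >/dev/null; u gu
python3 -m pendant '[[[-3.6, 0, 0.1, 0, 0.06, 0]]]' >/dev/null; u gu
python3 -m pendant '[[[-3.6, 0, 0.1, 0, 0.06, 0]]]' >/dev/null; u gu
python3 lg.py
python3 -m pendant '[[[-3.6, 0, 0.1, 0, 0.06, 0]]]' >/dev/null; u gu
python3 -m pendant '[[[-3.6, 0, 0.1, 0, 0.06, 0]]]' >/dev/null; u gu
python3 -m pendant '[[[-3.6, 0, 0.1, 0, 0.06, 0]]]' >/dev/null; u gu
python3 -m pendant '[[[-3.6, 0, 0.1, 0, 0.06, 0]]]' >/dev/null; u gu
python3 -m pendant '[[[-3.6, 0, 0.1, 0, 0.06, 0]]]' >/dev/null; u gu
python3 -m pendant '[[[-3.6, 0, 0.1, 0, 0.06, 0]]]' >/dev/null; u gu
python3 -m pendant '[[[-3.6, 0, 0.1, 0, 0.06, 0]]]' >/dev/null; u gu
python3 -m pendant '[[[-3.6, 0, 0.1, 0, 0.06, 0]]]' >/dev/null; u gu
python3 -m pendant '[[[-3.6, 0, 0.1, 0, 0.06, 0]]]' >/dev/null; u gu
python3 -m pendant '[[[-3.6, 0, 0.1, 0, 0.06, 0]]]' >/dev/null; u gu
python3 -m pendant '[[[-3.6, 0, 0.1, 0, 0.06, 0]]]' >/dev/null; u gu
python3 -m pendant '[[[-3.6, 0, 0.1, 0, 0.06, 0]]]' >/dev/null; u gu
python3 lg.py
```

```text
t21.85 phi-0.705 centre [ 2.2  0.1 61.5] q[-0.32 -0.68 -0.59  1.    0.28 -0.34] F[-1.7 -0.7  5.3] g0.58 56 laty [-0.001  1.     0.001]
t22.35 phi-0.462 centre [ 1.3  0.1 61.5] q[-0.24 -0.39 -0.29  1.23  0.15 -0.32] F[-0.8 -2.2  4.7] g0.57 56 laty [-0.001  1.     0.   ]
t23.85 phi0.255 centre [ 1.2  0.2 61.5] q[-0.11  0.56  0.79  2.05 -0.05 -0.21] F[ 4.7 -2.6  7.4] g0.58 57 laty [-0.     1.     0.001]
```

```bash

u(){ python3 lg.py $1; }
python3 -m pendant '[[[3.6, 0, 0.1, 0, -0.06, 0]]]' >/dev/null; u gd
python3 -m pendant '[[[3.6, 0, 0.1, 0, -0.06, 0]]]' >/dev/null; u gd
python3 -m pendant '[[[3.6, 0, 0.1, 0, -0.06, 0]]]' >/dev/null; u gd
python3 -m pendant '[[[3.6, 0, 0.1, 0, -0.06, 0]]]' >/dev/null; u gd
python3 -m pendant '[[[3.6, 0, 0.1, 0, -0.06, 0]]]' >/dev/null; u gd
python3 -m pendant '[[[3.6, 0, 0.1, 0, -0.06, 0]]]' >/dev/null; u gd
python3 -m pendant '[[[3.6, 0, 0.1, 0, -0.06, 0]]]' >/dev/null; u gd
python3 -m pendant '[[[3.6, 0, 0.1, 0, -0.06, 0]]]' >/dev/null; u gd
python3 -m pendant '[[[3.6, 0, 0.1, 0, -0.06, 0]]]' >/dev/null; u gd
python3 -m pendant '[[[3.6, 0, 0.1, 0, -0.06, 0]]]' >/dev/null; u gd
python3 -m pendant '[[[3.6, 0, 0.1, 0, -0.06, 0]]]' >/dev/null; u gd
python3 -m pendant '[[[3.6, 0, 0.1, 0, -0.06, 0]]]' >/dev/null; u gd
python3 -m pendant '[[[3.6, 0, 0.1, 0, -0.06, 0]]]' >/dev/null; u gd
python3 -m pendant '[[[3.6, 0, 0.1, 0, -0.06, 0]]]' >/dev/null; u gd
python3 -m pendant '[[[3.6, 0, 0.1, 0, -0.06, 0]]]' >/dev/null; u gd
python3 -m pendant '[[[3.6, 0, 0.1, 0, -0.06, 0]]]' >/dev/null; u gd
python3 lg.py
cat > an.py <<'E'
import json,numpy as np
np.set_printoptions(suppress=True,linewidth=170)
L=[json.loads(l) for l in open("lg.txt")]
f=lambda k:np.array([l[1:] for l in L if l[0]==k])
a=f("fu");qd=[np.polyder(np.polyfit(a[:,1],a[:,2+j],4)) for j in range(6)]
def tau(g,fr):
    G,F=f(g),f(fr);t=0
    for j in range(6):
        P=np.polyfit(F[3:,1],F[3:,8+j],4);t=t+(G[3:,8+j]-np.polyval(P,G[3:,1]))*np.polyval(qd[j],G[3:,1])
    return G[3:,1],t
E
python3 - <<'E'
from an import *
for g,fr in(("gu","fu"),("gd","fd")):
    x,t=tau(g,fr);print(g,np.round(x,2));print(np.round(t,3))
x1,t1=tau("gu","fu");x2,t2=tau("gd","fd")
X=np.r_[x1,x2];Y=np.r_[t1,t2];S=np.r_[np.ones(len(x1)),-np.ones(len(x2))]
A=np.c_[S,np.sin(X),np.cos(X)];c,res,_,_=np.linalg.lstsq(A,Y,rcond=None);print(c,np.hypot(c[1],c[2]),np.std(Y-A@c))
E
```

```text
t25.85 phi-0.709 centre [ 2.5 -0.  58.6] q[-0.32 -0.68 -0.6   0.99  0.28 -0.34] F[19.7  1.9 -6.6] g0.58 60 laty [-0.002  1.     0.002]
gu [-0.46 -0.4  -0.34 -0.28 -0.22 -0.16 -0.1  -0.04  0.02  0.08  0.14  0.2   0.26]
[ 0.176  0.142  0.128  0.12   0.116  0.096  0.069  0.029 -0.024 -0.068 -0.106 -0.141 -0.233]
gd [ 0.01 -0.05 -0.11 -0.17 -0.23 -0.29 -0.35 -0.41 -0.47 -0.53 -0.59 -0.65 -0.71]
[-1.01  -0.957 -0.895 -0.869 -0.863 -0.81  -0.826 -0.55  -0.75  -0.687 -0.732 -0.787 -1.095]
[ 0.47236122 -0.26347174 -0.48711818] 0.5538063569144995 0.11216059164055363
```

```bash
cat > ft.py <<'E'
from an import *
from scipy.spatial.transform import Rotation as R
M=R.from_euler('z',-.108)
def wr(k):
    G=f(k);F=M.apply(G[:,14:17]);T=M.apply(G[:,17:20]);return G[:,1],F,T,G[:,20:23]
xf=np.r_[wr("fu")[0],wr("fd")[0]];Tf=np.r_[wr("fu")[2],wr("fd")[2]];Ff=np.r_[wr("fu")[1],wr("fd")[1]]
B=lambda x:np.c_[np.sin(x),np.cos(x),np.ones_like(x)]
E
python3 - <<'E'
from ft import *
print("free F mean/std",Ff.mean(0),Ff.std(0)); c=np.linalg.lstsq(B(xf),Tf,rcond=None)[0];print("Tgrav",c.T, (Tf-B(xf)@c).std(0))
for k in("gu","gd"):
    x,F,T,cc=wr(k);T=T-B(x)@c
    ct,st=np.cos(x),np.sin(x)
    Ft=F[:,0]*ct-F[:,2]*st; Fr=F[:,0]*st+F[:,2]*ct
    print(k,"phi",np.round(x,2));print("Ft",np.round(Ft,1));print("Fr",np.round(Fr,1));print("Ty",np.round(T[:,1],2));print("Fy",np.round(F[:,1],1));print("cx",np.round(cc[:,0],1));print("cz",np.round(cc[:,2],1))
    fr={"gu":"fu","gd":"fd"}[k];Gg,Fg=f(k),f(fr)
    for j in range(1,4):
        P=np.polyfit(Fg[3:,1],Fg[3:,8+j],4);print("eff",j,np.round(Gg[3:,8+j]-np.polyval(P,Gg[3:,1]),2))
E
```

```text
free F mean/std [ 0.0016464  -0.01893534  0.18730845] [0.47433061 0.49789314 0.57785923]
Tgrav [[ 0.01589959 -0.1241883   0.11859363]
 [-1.02075328 -0.01123075  0.00564626]
 [ 0.02315564 -0.14547152  0.1450708 ]] [0.02896654 0.03238134 0.03157374]
gu phi [-0.64 -0.58 -0.52 -0.46 -0.4  -0.34 -0.28 -0.22 -0.16 -0.1  -0.04  0.02  0.08  0.14  0.2   0.26]
Ft [0.9 1.  0.1 1.2 1.3 1.5 1.4 0.8 1.8 1.6 1.4 1.7 2.7 2.  1.9 2.4]
Fr [4.1 5.3 4.1 4.7 4.3 4.7 4.2 4.5 3.9 3.9 4.8 4.7 5.8 5.8 6.3 8.3]
Ty [-0.47 -0.35 -0.31 -0.37 -0.34 -0.4  -0.4  -0.39 -0.45 -0.43 -0.49 -0.5  -0.5  -0.61 -0.6  -0.6 ]
Fy [-0.8 -0.8 -0.3 -2.1 -1.3 -2.1 -1.  -1.4 -1.2 -1.2 -1.2 -2.7 -2.9 -2.  -1.4 -3.1]
cx [1.2 1.2 1.3 1.3 1.3 1.3 1.3 1.2 1.3 1.2 1.2 1.2 1.2 1.2 1.2 1.2]
cz [61.5 61.5 61.5 61.5 61.5 61.5 61.5 61.5 61.5 61.5 61.5 61.5 61.5 61.5 61.5 61.5]
eff 1 [2.24 2.19 2.15 2.12 2.12 2.12 2.15 2.2  2.27 2.38 2.54 2.77 3.09]
eff 2 [-2.5  -2.5  -2.5  -2.51 -2.52 -2.55 -2.6  -2.66 -2.75 -2.85 -2.98 -3.16 -3.44]
eff 3 [0.41 0.46 0.52 0.57 0.62 0.67 0.71 0.75 0.8  0.85 0.9  0.97 1.06]
gd phi [ 0.19  0.13  0.07  0.01 -0.05 -0.11 -0.17 -0.23 -0.29 -0.35 -0.41 -0.47 -0.53 -0.59 -0.65 -0.71]
Ft [10.5 12.  13.3 13.  12.2 12.6 14.  13.7 12.1 12.7 10.9 10.9 10.8  9.8 11.1 10.7]
Fr [ -2.9  -5.7  -7.3  -7.8  -8.9 -10.   -9.7 -11.7 -12.  -14.4 -13.9 -14.2 -16.3 -16.7 -19.1 -17.9]
Ty [-2.32 -3.06 -3.12 -3.17 -3.05 -3.12 -3.24 -3.31 -3.14 -3.27 -2.83 -2.91 -2.75 -2.75 -2.86 -2.66]
Fy [-1.4 -0.8 -2.4 -1.3 -0.6 -1.2 -0.3  0.4  0.6 -0.1 -2.  -1.4 -1.3 -1.2 -0.7 -0.3]
cx [6.6 6.4 5.6 5.6 5.1 5.  5.  5.  4.5 4.4 3.4 3.4 3.  2.7 2.6 2.5]
cz [58.  58.1 58.2 58.2 58.2 58.3 58.3 58.3 58.3 58.3 58.4 58.4 58.5 58.5 58.5 58.6]
eff 1 [-5.58 -5.41 -5.5  -5.61 -5.72 -5.51 -5.65 -4.94 -5.27 -5.07 -5.05 -5.11 -5.21]
eff 2 [-0.34 -0.24 -0.2  -0.15 -0.1   0.03  0.09  0.34  0.35  0.48  0.6   0.71  0.71]
eff 3 [5.85 5.58 5.69 5.8  5.92 5.58 5.73 4.82 5.16 4.9  4.87 4.97 4.97]
```

The gripped arc strains the arm a few mm, which changes its gravity load. I'll fit a physical gravity and damping model of the arm to the free data, so I can remove the load at the actual joint angles.

```bash
cat > gm.py <<'E'
from ft import *
def dq(G):
    return np.gradient(G[:,2:8],G[:,0],axis=0)
def rows(q,v):
    q2,q3=q[1],q[2];a=q2-q3;ps=q[3]-q3+q2;c5=np.cos(q[4])
    A=[np.sin(q2),np.cos(q2)];Bv=[np.sin(a),np.cos(a)];Cv=[np.sin(ps),np.cos(ps),c5*np.sin(ps),c5*np.cos(ps)]
    z=[0]*2
    r2=A+Bv+Cv+[v[1],0,0,np.sign(v[1]),0,0]; r3=z+[-x for x in Bv]+[-x for x in Cv]+[0,v[2],0,0,np.sign(v[2]),0]; r4=z+z+Cv+[0,0,v[3],0,0,np.sign(v[3])]
    return np.array([r2,r3,r4],float)
def model(q,v,k): return rows(q,v)@k
AA=[];YY=[]
for k_ in("fu","fd"):
    G=f(k_);V=dq(G)
    for i in range(2,len(G)-1): AA.append(rows(G[i,2:8],V[i]));YY.append(G[i,9:12])
S=[([1.18316805,.0486957933,.0977187521,1.62202429,0,1.443],[-33.985076,32.0935714,.0159]),([-.29631835,-.44560384,-.38172486,1.09509219,.23141465,-.354],[-19.507,36.031,-4.063])]
E
cat > t.py <<'E'
from gm import *
for use in(0,1):
    A2=AA+[rows(q,np.zeros(6)) for q,_ in S]*use;Y2=YY+[np.array(y) for _,y in S]*use
    k=np.linalg.lstsq(np.vstack(A2),np.concatenate(Y2),rcond=1e-9)[0];r=(np.concatenate(Y2)-np.vstack(A2)@k).reshape(-1,3)
    print(np.round(k,2));print("rms",r.std(0),"static resid",[np.round(np.array(y)-model(np.array(q),np.zeros(6),k),3) for q,y in S])
E
python3 t.py
```

```text
[-38.19   0.03  -3.57 -32.01  32.02 -35.02 -31.99  26.6   -7.1   -0.99  -1.34   1.88  -0.66   0.15]
rms [0.08788159 0.03360265 0.03134544] static resid [array([-0.416,  0.349, -0.032]), array([-0.35 ,  0.384, -0.129])]
[-38.34   0.02  -6.48 -32.38  10.88 -19.17 -10.89  11.25  -6.94  -0.97  -0.83   1.78  -0.66  -0.1 ]
rms [0.09835142 0.06724864 0.04449753] static resid [array([-0.117,  0.075,  0.014]), array([-0.161,  0.148, -0.077])]
```

Most of the strain comes from the pads resisting twist. A cleaner way is a light grip with the tool kept upright, moving the grip point along the arc like a crank pin. Drag and pad twist then cancel between the two directions. I'll open, bring the tool upright and regrip lightly.

```bash
python3 -m pendant '[[[0, 0, 0, 0, 0, 0], [0, 0, 0, 0, 0, 0], [0, 0, 0, 0, 0.17, 0], [0, 0, 0, 0, 0.17, 0], [0, 0, 0, 0, 0.17, 0], [0, 0, 0, 0, 0.17, 0], [0, 0, 0, 0, 0.03, 0], [0, 0, 0, 0, 0, 0]]]' 1.0 >/dev/null; python3 lg.py
python3 - <<'E'
from h import *
a=-.8;print(rel(C+RZ.apply([78*np.sin(a),0,78*np.cos(a)-19+215])))
for a in np.arange(-.8,.75,.1):print(round(a,1),np.round([-78*(np.sin(a+.1)-np.sin(a)),-78*(np.cos(a+.1)-np.cos(a))],1))
E
```

```text
t26.85 phi0.008 centre [-38.9  -0.3  46.2] q[-0.16  0.09  0.2   1.69 -0.   -0.27] F[ 0.2 -0.1  0. ] g1.00 0 laty [-0.002  1.     0.001]
[17.4 -0.2 11.3]
-0.8 [-5.7 -5.3]
-0.7 [-6.2 -4.7]
-0.6 [-6.6 -4.1]
-0.5 [-7.  -3.4]
-0.4 [-7.3 -2.7]
-0.3 [-7.6 -1.9]
-0.2 [-7.7 -1.2]
-0.1 [-7.8 -0.4]
-0.0 [-7.8  0.4]
0.1 [-7.7  1.2]
0.2 [-7.6  1.9]
0.3 [-7.3  2.7]
0.4 [-7.   3.4]
0.5 [-6.6  4.1]
0.6 [-6.2  4.7]
0.7 [-5.7  5.3]
```

```bash
u(){ python3 lg.py $1; }
python3 -m pendant '[[[8.7, 0, 5.6, 0, 0, 0], [8.7, 0, 5.6, 0, 0, 0], [0, 0, 0, 0, 0, 0], [0, 0, 0, 0, 0, 0]]]' >/dev/null; u base
python3 -m pendant '[[[0, 0, 0, 0, 0, 0], [0, 0, 0, 0, 0, 0], [0, 0, 0, 0, 0, 0], [0, 0, 0, 0, 0, 0], [0, 0, 0, 0, 0, 0], [0, 0, 0, 0, 0, 0]]]' 0 25 >/dev/null; python3 lg.py
python3 -m pendant '[[[-5.7, 0, -5.3, 0, 0, 0]]]' >/dev/null; u cu
python3 -m pendant '[[[-6.2, 0, -4.7, 0, 0, 0]]]' >/dev/null; u cu
python3 -m pendant '[[[-6.6, 0, -4.1, 0, 0, 0]]]' >/dev/null; u cu
python3 -m pendant '[[[-7.0, 0, -3.4, 0, 0, 0]]]' >/dev/null; u cu
python3 lg.py
python3 -m pendant '[[[-7.3, 0, -2.7, 0, 0, 0]]]' >/dev/null; u cu
python3 -m pendant '[[[-7.6, 0, -1.9, 0, 0, 0]]]' >/dev/null; u cu
python3 -m pendant '[[[-7.7, 0, -1.2, 0, 0, 0]]]' >/dev/null; u cu
python3 -m pendant '[[[-7.8, 0, -0.4, 0, 0, 0]]]' >/dev/null; u cu
python3 -m pendant '[[[-7.8, 0, 0.4, 0, 0, 0]]]' >/dev/null; u cu
python3 -m pendant '[[[-7.7, 0, 1.2, 0, 0, 0]]]' >/dev/null; u cu
python3 -m pendant '[[[-7.6, 0, 1.9, 0, 0, 0]]]' >/dev/null; u cu
python3 -m pendant '[[[-7.3, 0, 2.7, 0, 0, 0]]]' >/dev/null; u cu
python3 -m pendant '[[[-7.0, 0, 3.4, 0, 0, 0]]]' >/dev/null; u cu
python3 -m pendant '[[[-6.6, 0, 4.1, 0, 0, 0]]]' >/dev/null; u cu
python3 lg.py
cat > cr.py <<'E'
from ft import *
def crank(k):
    x,F,T,c=wr(k);X=-c[:,0];Z=c[:,2]+19   # grip point relative to axis
    al=np.arctan2(X,Z);r=np.hypot(X,Z);Ft=F[:,0]*np.cos(al)-F[:,2]*np.sin(al);Fr=F[:,0]*np.sin(al)+F[:,2]*np.cos(al)
    return al,r,Ft,Fr,T[:,1]
def show(k):
    for n,v in zip(("al","r","Ft","Fr","Ty"),crank(k)):print(k,n,np.round(v,2))
E
python3 -c "
from cr import *
show('cu')"
```

```text
t28.10 phi0.007 centre [-56.5   0.   35.5] q[-0.17  0.04  0.13  1.67 -0.   -0.28] F[-0.4 -1.1  1.3] g0.58 28 laty [-0.001  1.     0.   ]
t28.60 phi0.009 centre [-30.9   0.1  52.3] q[-0.15  0.11  0.24  1.71 -0.   -0.26] F[-0.8 -3.2 -6.5] g0.58 27 laty [-0.001  1.     0.   ]
t29.85 phi0.004 centre [44.5  0.4 47.9] q[-0.12  0.31  0.46  1.72 -0.   -0.23] F[-2.3 -4.6  2.4] g0.58 28 laty [-0.001  1.    -0.001]
cu al [ 0.75  0.64  0.52  0.41  0.31  0.21  0.11  0.01 -0.09 -0.19 -0.29 -0.39 -0.49 -0.59]
cu r [78.37 77.95 77.75 77.72 77.83 77.98 78.21 78.43 78.67 78.96 79.26 79.6  79.94 80.32]
cu Ft [ 1.26  0.48  0.99  1.5  -1.07 -1.94 -2.83 -4.45 -5.38 -5.51 -5.55 -5.14 -3.87 -1.01]
cu Fr [-4.83 -5.21 -6.76 -6.41 -8.14 -6.9  -5.86 -5.26 -3.92 -1.47 -0.21  0.3   2.26  3.51]
cu Ty [1.03 0.9  0.78 0.75 0.87 0.94 1.04 1.15 1.22 1.19 1.18 1.22 1.14 1.09]
```

```bash
sed -i 's/X=-c\[:,0\]/X=c[:,0]/' cr.py; u(){ python3 lg.py $1; }
python3 -m pendant '[[[6.6, 0, -4.1, 0, 0, 0]]]' >/dev/null; u cd
python3 -m pendant '[[[7.0, 0, -3.4, 0, 0, 0]]]' >/dev/null; u cd
python3 -m pendant '[[[7.3, 0, -2.7, 0, 0, 0]]]' >/dev/null; u cd
python3 -m pendant '[[[7.6, 0, -1.9, 0, 0, 0]]]' >/dev/null; u cd
python3 -m pendant '[[[7.7, 0, -1.2, 0, 0, 0]]]' >/dev/null; u cd
python3 -m pendant '[[[7.8, 0, -0.4, 0, 0, 0]]]' >/dev/null; u cd
python3 -m pendant '[[[7.8, 0, 0.4, 0, 0, 0]]]' >/dev/null; u cd
python3 -m pendant '[[[7.7, 0, 1.2, 0, 0, 0]]]' >/dev/null; u cd
python3 -m pendant '[[[7.6, 0, 1.9, 0, 0, 0]]]' >/dev/null; u cd
python3 -m pendant '[[[7.3, 0, 2.7, 0, 0, 0]]]' >/dev/null; u cd
python3 -m pendant '[[[7.0, 0, 3.4, 0, 0, 0]]]' >/dev/null; u cd
python3 -m pendant '[[[6.6, 0, 4.1, 0, 0, 0]]]' >/dev/null; u cd
python3 -m pendant '[[[6.2, 0, 4.7, 0, 0, 0]]]' >/dev/null; u cd
python3 -m pendant '[[[5.7, 0, 5.3, 0, 0, 0]]]' >/dev/null; u cd
python3 lg.py
python3 -c "
from cr import *
show('cu');show('cd')"
```

```text
t31.60 phi-0.012 centre [-50.3   0.1  44.3] q[-0.17  0.03  0.14  1.66  0.   -0.28] F[ 1.6 -1.9 12.5] g0.58 31 laty [-0.002  1.    -0.002]
cu al [-0.75 -0.64 -0.52 -0.41 -0.31 -0.21 -0.11 -0.01  0.09  0.19  0.29  0.39  0.49  0.59]
cu r [78.37 77.95 77.75 77.72 77.83 77.98 78.21 78.43 78.67 78.96 79.26 79.6  79.94 80.32]
cu Ft [-4.72 -4.85 -5.32 -3.65 -5.57 -4.55 -4.01 -4.53 -4.57 -4.56 -4.52 -3.86 -4.04 -3.63]
cu Fr [-1.61 -1.95 -4.29 -5.48 -6.03 -5.54 -5.13 -5.19 -4.84 -3.42 -3.22 -3.4  -1.95  0.43]
cu Ty [1.03 0.9  0.78 0.75 0.87 0.94 1.04 1.15 1.22 1.19 1.18 1.22 1.14 1.09]
cd al [ 0.54  0.44  0.35  0.25  0.16  0.07 -0.02 -0.11 -0.2  -0.3  -0.39 -0.48 -0.57 -0.67]
cd r [80.22 80.15 80.09 80.12 80.19 80.33 80.45 80.62 80.78 80.94 81.03 81.06 81.   80.88]
cd Ft [8.81 7.9  9.42 9.29 9.15 8.86 8.43 7.48 8.81 8.55 8.26 9.17 8.66 8.85]
cd Fr [-4.29 -3.81 -4.26 -3.68 -4.02 -3.29 -2.52 -0.96 -0.47  1.75  3.39  6.25  6.35  8.88]
cd Ty [-1.45 -1.51 -1.67 -1.76 -1.86 -1.94 -1.94 -2.01 -1.97 -1.8  -1.59 -1.33 -0.94 -0.62]
```

```bash
cat > fit2.py <<'E'
from cr import *
import sys
def fit(ku,kd,skip=1,amp=None):
    X=[];Y=[];S=[]
    for k,s in((ku,-1),(kd,1)):
        al,r,Ft,Fr,T=crank(k);X+=list(al[skip:]);Y+=list((r*Ft/1000)[skip:]);S+=[s]*(len(al)-skip)
    X,Y,S=map(np.array,(X,Y,S));A=np.c_[S,np.sin(X),np.cos(X)];c=np.linalg.lstsq(A,Y,rcond=None)[0];s=np.std(Y-A@c)
    cov=np.linalg.inv(A.T@A)*s*s;M=np.hypot(c[1],c[2]);b=np.arctan2(c[2],c[1])
    sb=np.sqrt((c[1]**2*cov[2,2]+c[2]**2*cov[1,1]-2*c[1]*c[2]*cov[1,2]))/M**2
    print("fric",c[0],"M",M,"beta at al=0:",b,"+-",sb,"resid",s,"mean g",(np.mean(Y[S>0])+np.mean(Y[S<0]))/2);return b
if __name__=="__main__":fit(*sys.argv[1:3])
E
python3 fit2.py cu cd; python3 - <<'E'
from cr import *
for k in("cu","cd"):
    al,r,Ft,Fr,T=crank(k);print(k,np.polyfit(al,r*Ft/1000,1))
E
```

```text
fric 0.5244993863298562 M 0.18901968169178 beta at al=0: 1.46511094165036 +- 0.13268350624539862 resid 0.044994183670138216 mean g 0.1753995876156288
cu [ 0.05113218 -0.3468897 ]
cd [0.00093645 0.70002352]
```

The heavy side is about 84° past the top at α = 0, so it must turn on to the back and down by about 1.67 rad. I'll sweep to α = +0.6, regrip at α = -0.8, and measure again across the balance point, where it is sensitive.

```bash

python3 -m pendant '[[[-5.7, 0, -5.3, 0, 0, 0], [-6.2, 0, -4.7, 0, 0, 0], [-6.6, 0, -4.1, 0, 0, 0], [-7.0, 0, -3.4, 0, 0, 0], [-7.3, 0, -2.7, 0, 0, 0], [-7.6, 0, -1.9, 0, 0, 0], [-7.7, 0, -1.2, 0, 0, 0]]]' >/dev/null
python3 -m pendant '[[[-7.8, 0, -0.4, 0, 0, 0], [-7.8, 0, 0.4, 0, 0, 0], [-7.7, 0, 1.2, 0, 0, 0], [-7.6, 0, 1.9, 0, 0, 0], [-7.3, 0, 2.7, 0, 0, 0], [-7.0, 0, 3.4, 0, 0, 0], [-6.6, 0, 4.1, 0, 0, 0], [0, 0, 0, 0, 0, 0]]]' >/dev/null; python3 lg.py; python3 lg.py m1
python3 -m pendant '[[[0, 0, 0, 0, 0, 0], [0, 0, 0, 0, 0, 0], [0, 0, 0, 0, 0, 0], [25, 0, 0, 0, 0, 0], [25, 0, 0, 0, 0, 0], [25, 0, 5, 0, 0, 0], [25, 0, 5, 0, 0, 0], [0, 0, 0, 0, 0, 0]]]' 1.0 >/dev/null; python3 lg.py
python3 - <<'E'
from h import *
a=-.8;print(rel(C+RZ.apply([78*np.sin(a),0,78*np.cos(a)-19+215])))
from cr import *
print(crank("m1")[0])
E
```

```text
t33.48 phi0.003 centre [45.3  0.4 46.4] q[-0.12  0.31  0.46  1.72 -0.   -0.23] F[ 1.9 -2.4  2.9] g0.58 31 laty [-0.001  1.    -0.001]
t34.48 phi0.008 centre [-58.2  -0.8  35.1] q[-0.17  0.03  0.12  1.67 -0.   -0.28] F[ 0.7  0.1 -0.4] g1.00 0 laty [-0.001  1.     0.001]
[-2.  -0.7  0.2]
[0.60629635]
```

```bash
u(){ python3 lg.py $1; }
python3 -m pendant '[[[-1.5, -0.5, 0, 0, 0, 0], [0, 0, 0, 0, 0, 0], [0, 0, 0, 0, 0, 0], [0, 0, 0, 0, 0, 0], [0, 0, 0, 0, 0, 0], [0, 0, 0, 0, 0, 0]]]' 0 25 >/dev/null; python3 lg.py
python3 -m pendant '[[[-5.7, 0, -5.3, 0, 0, 0]]]' >/dev/null; u eu
python3 -m pendant '[[[-6.2, 0, -4.7, 0, 0, 0]]]' >/dev/null; u eu
python3 -m pendant '[[[-6.6, 0, -4.1, 0, 0, 0]]]' >/dev/null; u eu
python3 -m pendant '[[[-7.0, 0, -3.4, 0, 0, 0]]]' >/dev/null; u eu
python3 -m pendant '[[[-7.3, 0, -2.7, 0, 0, 0]]]' >/dev/null; u eu
python3 -m pendant '[[[-7.6, 0, -1.9, 0, 0, 0]]]' >/dev/null; u eu
python3 -m pendant '[[[-7.7, 0, -1.2, 0, 0, 0]]]' >/dev/null; u eu
python3 -m pendant '[[[-7.8, 0, -0.4, 0, 0, 0]]]' >/dev/null; u eu
python3 -m pendant '[[[-7.8, 0, 0.4, 0, 0, 0]]]' >/dev/null; u eu
python3 -m pendant '[[[-7.7, 0, 1.2, 0, 0, 0]]]' >/dev/null; u eu
python3 -m pendant '[[[-7.6, 0, 1.9, 0, 0, 0]]]' >/dev/null; u eu
python3 -m pendant '[[[-7.3, 0, 2.7, 0, 0, 0]]]' >/dev/null; u eu
python3 -m pendant '[[[-7.0, 0, 3.4, 0, 0, 0]]]' >/dev/null; u eu
python3 -m pendant '[[[-6.6, 0, 4.1, 0, 0, 0]]]' >/dev/null; u eu
python3 lg.py
python3 -m pendant '[[[6.6, 0, -4.1, 0, 0, 0]]]' >/dev/null; u ed
python3 -m pendant '[[[7.0, 0, -3.4, 0, 0, 0]]]' >/dev/null; u ed
python3 -m pendant '[[[7.3, 0, -2.7, 0, 0, 0]]]' >/dev/null; u ed
python3 -m pendant '[[[7.6, 0, -1.9, 0, 0, 0]]]' >/dev/null; u ed
python3 -m pendant '[[[7.7, 0, -1.2, 0, 0, 0]]]' >/dev/null; u ed
python3 -m pendant '[[[7.8, 0, -0.4, 0, 0, 0]]]' >/dev/null; u ed
python3 -m pendant '[[[7.8, 0, 0.4, 0, 0, 0]]]' >/dev/null; u ed
python3 -m pendant '[[[7.7, 0, 1.2, 0, 0, 0]]]' >/dev/null; u ed
python3 -m pendant '[[[7.6, 0, 1.9, 0, 0, 0]]]' >/dev/null; u ed
python3 -m pendant '[[[7.3, 0, 2.7, 0, 0, 0]]]' >/dev/null; u ed
python3 -m pendant '[[[7.0, 0, 3.4, 0, 0, 0]]]' >/dev/null; u ed
python3 -m pendant '[[[6.6, 0, 4.1, 0, 0, 0]]]' >/dev/null; u ed
python3 -m pendant '[[[6.2, 0, 4.7, 0, 0, 0]]]' >/dev/null; u ed
python3 -m pendant '[[[5.7, 0, 5.3, 0, 0, 0]]]' >/dev/null; u ed
python3 lg.py
python3 -c "
from cr import *
show('eu');show('ed')"; python3 fit2.py eu ed
```

```text
t35.23 phi0.005 centre [-54.2  -0.   35.7] q[-0.17  0.04  0.13  1.67 -0.   -0.28] F[4.3 2.6 0.8] g0.58 27 laty [-0.001  1.     0.001]
t36.98 phi0.005 centre [45.   0.4 48.3] q[-0.12  0.31  0.47  1.73 -0.   -0.23] F[-7.1  1.6  1.9] g0.58 28 laty [-0.001  1.    -0.   ]
t38.73 phi-0.012 centre [-49.8   0.2  45. ] q[-0.17  0.03  0.14  1.67  0.   -0.28] F[ 0.8  5.3 13.9] g0.58 31 laty [-0.002  1.    -0.001]
eu al [-0.74 -0.64 -0.51 -0.4  -0.3  -0.2  -0.09  0.01  0.1   0.2   0.3   0.4   0.49  0.59]
eu r [77.04 76.92 76.94 77.15 77.44 77.73 78.04 78.42 78.77 79.12 79.58 80.   80.46 80.99]
eu Ft [-5.83 -5.63 -4.36 -4.35 -4.83 -5.18 -5.45 -4.81 -5.39 -5.61 -4.93 -5.58 -5.17 -6.77]
eu Fr [-5.32 -5.03 -6.01 -7.38 -8.19 -6.95 -6.34 -6.17 -5.22 -5.5  -3.82 -4.21 -3.45 -2.27]
eu Ty [0.39 0.48 0.47 0.59 0.71 0.96 1.12 1.24 1.4  1.46 1.52 1.65 1.69 1.61]
ed al [ 0.54  0.44  0.34  0.25  0.16  0.07 -0.02 -0.11 -0.2  -0.29 -0.38 -0.47 -0.57 -0.66]
ed r [80.92 80.83 80.8  80.8  80.89 80.95 81.07 81.17 81.31 81.37 81.42 81.38 81.29 81.1 ]
ed Ft [7.7  8.09 7.35 7.53 6.94 7.71 7.15 8.38 9.67 8.26 8.16 8.47 8.41 9.62]
ed Fr [-3.51 -3.58 -3.44 -3.71 -3.16 -3.06 -1.75 -1.34 -0.76  2.43  3.74  6.67  7.21 10.09]
ed Ty [-1.22 -1.28 -1.37 -1.53 -1.68 -1.72 -1.87 -1.89 -1.83 -1.78 -1.54 -1.32 -0.98 -0.57]
fric 0.5293326045930271 M 0.17325700734023633 beta at al=0: 2.330887982520774 +- 0.12038919426626093 resid 0.04595715065489253 mean g 0.12399012610733945
```

```bash
cat > jf.py <<'E'
from cr import *
from scipy.optimize import least_squares
import sys
def joint(sets,mode,skip=1):
    D=[]
    for (ku,kd,off) in sets:
        for k,s in((ku,-1),(kd,1)):
            al,r,Ft,Fr,T=crank(k)
            for a,y in list(zip(al,r*Ft/1000))[skip:]:D.append((a,y,s,off))
    a,y,s,o=np.array(D).T
    def res(p):
        sys_=[0,p[3],p[3]*np.cos(a)+p[4]*np.sin(a)][mode]
        return y-(s*(p[2]+p[5]*a*(mode>0))+sys_+p[0]*np.sin(a+o+p[1]))
    q=least_squares(lambda p:np.r_[res(p)/.045,(p[0]-.18)/.025,p[3]/.05,p[4]/.05,p[5]/.05],[.18,1.3,.5,0,0,0])
    c=np.linalg.inv(q.jac.T@q.jac);print(mode,"M %.3f b0 %.3f+-%.3f fr %.3f sys %.3f %.3f fa %.3f rms %.3f"%(q.x[0],q.x[1],c[1,1]**.5,*q.x[2:],res(q.x).std()));return q.x
if __name__=="__main__":
    sets=[("cu","cd",0),("eu","ed",1.42)]
    if len(sys.argv)>1: sets.append(("hu","hd",float(sys.argv[1])))
    for m in(0,1,2):joint(sets,m)
E
python3 jf.py; tail -1 lg.txt | cut -c1-30; python3 - <<'E'
from cr import *
X=wr("base");print(X[1],X[2])
E
```

```text
0 M 0.203 b0 1.132+-0.046 fr 0.527 sys 0.000 0.000 fa 0.000 rms 0.050
1 M 0.153 b0 1.219+-0.070 fr 0.526 sys 0.044 0.000 fa -0.026 rms 0.044
2 M 0.156 b0 1.200+-0.072 fr 0.525 sys 0.043 -0.012 fa -0.029 rms 0.045
["ed", 38.725, -0.012263147663
[[-0.4972998   0.01387042  0.36485277]] [[-0.00780926  0.00559636 -0.00179232]]
```

The fits agree on b0 of about 1.2, with a small systematic offset. A third set past the balance point will separate that offset cleanly.

```bash

python3 -m pendant '[[[-5.7, 0, -5.3, 0, 0, 0], [-6.2, 0, -4.7, 0, 0, 0], [-6.6, 0, -4.1, 0, 0, 0], [-7.0, 0, -3.4, 0, 0, 0], [-7.3, 0, -2.7, 0, 0, 0], [-7.6, 0, -1.9, 0, 0, 0], [-7.7, 0, -1.2, 0, 0, 0]]]' >/dev/null
python3 -m pendant '[[[-7.8, 0, -0.4, 0, 0, 0], [-7.8, 0, 0.4, 0, 0, 0], [-7.7, 0, 1.2, 0, 0, 0], [-7.6, 0, 1.9, 0, 0, 0], [-7.3, 0, 2.7, 0, 0, 0], [-7.0, 0, 3.4, 0, 0, 0], [-6.6, 0, 4.1, 0, 0, 0], [0, 0, 0, 0, 0, 0]]]' >/dev/null; python3 lg.py m2
python3 -m pendant '[[[0, 0, 0, 0, 0, 0], [0, 0, 0, 0, 0, 0], [0, 0, 0, 0, 0, 0], [25, 0, 0, 0, 0, 0], [25, 0, 0, 0, 0, 0], [25, 0, 5, 0, 0, 0], [25, 0, 5, 0, 0, 0], [0, 0, 0, 0, 0, 0]]]' 1.0 >/dev/null; python3 lg.py
python3 -m pendant '[[[-1.5, 0, 0, 0, 0, 0], [0, 0, 0, 0, 0, 0], [0, 0, 0, 0, 0, 0], [0, 0, 0, 0, 0, 0], [0, 0, 0, 0, 0, 0], [0, 0, 0, 0, 0, 0]]]' 0 25 >/dev/null; python3 lg.py m3; python3 lg.py
python3 -c "
from cr import *
print(crank('m2')[0],crank('m3')[0])"
```

```text
t41.60 phi0.008 centre [-56.7   0.4  35.2] q[-0.17  0.04  0.13  1.67 -0.   -0.28] F[ 0.2  0.2 -0.4] g1.00 0 laty [-0.  1.  0.]
t42.35 phi0.006 centre [-52.9   0.   35.7] q[-0.17  0.04  0.14  1.67 -0.   -0.28] F[4.2 3.  0.6] g0.58 28 laty [-0.001  1.     0.001]
[0.59570353] [-0.76860826]
```

```bash
u(){ python3 lg.py $1; }
python3 -m pendant '[[[-5.7, 0, -5.3, 0, 0, 0]]]' >/dev/null; u hu
python3 -m pendant '[[[-6.2, 0, -4.7, 0, 0, 0]]]' >/dev/null; u hu
python3 -m pendant '[[[-6.6, 0, -4.1, 0, 0, 0]]]' >/dev/null; u hu
python3 -m pendant '[[[-7.0, 0, -3.4, 0, 0, 0]]]' >/dev/null; u hu
python3 -m pendant '[[[-7.3, 0, -2.7, 0, 0, 0]]]' >/dev/null; u hu
python3 -m pendant '[[[-7.6, 0, -1.9, 0, 0, 0]]]' >/dev/null; u hu
python3 -m pendant '[[[-7.7, 0, -1.2, 0, 0, 0]]]' >/dev/null; u hu
python3 -m pendant '[[[-7.8, 0, -0.4, 0, 0, 0]]]' >/dev/null; u hu
python3 -m pendant '[[[-7.8, 0, 0.4, 0, 0, 0]]]' >/dev/null; u hu
python3 -m pendant '[[[-7.7, 0, 1.2, 0, 0, 0]]]' >/dev/null; u hu
python3 -m pendant '[[[-7.6, 0, 1.9, 0, 0, 0]]]' >/dev/null; u hu
python3 -m pendant '[[[-7.3, 0, 2.7, 0, 0, 0]]]' >/dev/null; u hu
python3 -m pendant '[[[-7.0, 0, 3.4, 0, 0, 0]]]' >/dev/null; u hu
python3 -m pendant '[[[-6.6, 0, 4.1, 0, 0, 0]]]' >/dev/null; u hu
python3 lg.py
python3 -m pendant '[[[6.6, 0, -4.1, 0, 0, 0]]]' >/dev/null; u hd
python3 -m pendant '[[[7.0, 0, -3.4, 0, 0, 0]]]' >/dev/null; u hd
python3 -m pendant '[[[7.3, 0, -2.7, 0, 0, 0]]]' >/dev/null; u hd
python3 -m pendant '[[[7.6, 0, -1.9, 0, 0, 0]]]' >/dev/null; u hd
python3 -m pendant '[[[7.7, 0, -1.2, 0, 0, 0]]]' >/dev/null; u hd
python3 -m pendant '[[[7.8, 0, -0.4, 0, 0, 0]]]' >/dev/null; u hd
python3 -m pendant '[[[7.8, 0, 0.4, 0, 0, 0]]]' >/dev/null; u hd
python3 -m pendant '[[[7.7, 0, 1.2, 0, 0, 0]]]' >/dev/null; u hd
python3 -m pendant '[[[7.6, 0, 1.9, 0, 0, 0]]]' >/dev/null; u hd
python3 -m pendant '[[[7.3, 0, 2.7, 0, 0, 0]]]' >/dev/null; u hd
python3 -m pendant '[[[7.0, 0, 3.4, 0, 0, 0]]]' >/dev/null; u hd
python3 -m pendant '[[[6.6, 0, 4.1, 0, 0, 0]]]' >/dev/null; u hd
python3 -m pendant '[[[6.2, 0, 4.7, 0, 0, 0]]]' >/dev/null; u hd
python3 -m pendant '[[[5.7, 0, 5.3, 0, 0, 0]]]' >/dev/null; u hd
python3 lg.py
sed -i 's/1\.42)/1.387)/' jf.py
python3 -c "
from cr import *
show('hu');show('hd')"; python3 fit2.py hu hd; python3 jf.py 2.78
```

```text
t44.10 phi0.007 centre [45.4  0.4 48.8] q[-0.12  0.32  0.47  1.73 -0.   -0.23] F[-9.2 -0.4  0.9] g0.58 27 laty [-0.001  1.    -0.001]
t45.85 phi-0.004 centre [-51.8   0.1  42.7] q[-0.17  0.04  0.14  1.67  0.   -0.28] F[-0.9  4.4 12. ] g0.58 32 laty [-0.001  1.    -0.001]
hu al [-0.74 -0.64 -0.51 -0.39 -0.29 -0.19 -0.09  0.01  0.11  0.2   0.3   0.4   0.49  0.59]
hu r [76.06 75.94 76.01 76.29 76.69 77.12 77.59 78.06 78.57 79.11 79.67 80.29 80.95 81.57]
hu Ft [-9.42 -7.98 -6.85 -7.1  -6.97 -8.2  -7.8  -7.22 -7.85 -7.71 -7.48 -7.59 -7.7  -8.11]
hu Fr [ -5.7   -5.61  -8.87  -9.56 -11.84 -10.48 -10.57  -8.65  -8.94  -7.58  -7.1   -6.3   -5.4   -4.38]
hu Ty [0.56 0.83 0.77 0.84 1.06 1.39 1.62 1.77 1.89 2.08 2.13 2.21 2.24 2.21]
hd al [ 0.55  0.45  0.34  0.24  0.15  0.05 -0.04 -0.13 -0.23 -0.32 -0.41 -0.51 -0.6  -0.7 ]
hd r [81.66 81.64 81.52 81.33 81.21 81.15 81.1  81.08 81.04 81.04 80.95 80.85 80.73 80.52]
hd Ft [5.25 4.63 4.72 4.02 4.59 5.71 5.48 5.79 7.02 5.93 6.21 6.72 8.19 7.34]
hd Fr [-4.98 -2.66 -1.08  0.04 -0.02  1.06  0.41  2.09  1.92  3.65  5.05  7.13  7.42  9.44]
hd Ty [-0.53 -0.85 -1.13 -1.19 -1.25 -1.36 -1.33 -1.33 -1.27 -1.18 -1.02 -0.8  -0.61 -0.41]
fric 0.5257495071407118 M 0.16674538444349465 beta at al=0: -2.6845990131925954 +- 0.08131806234957724 resid 0.04694363072330224 mean g -0.05893735078163323
0 M 0.185 b0 1.000+-0.040 fr 0.528 sys 0.000 0.000 fa 0.000 rms 0.051
1 M 0.159 b0 1.191+-0.061 fr 0.525 sys 0.038 0.000 fa -0.041 rms 0.044
2 M 0.158 b0 1.181+-0.061 fr 0.524 sys 0.038 -0.025 fa -0.045 rms 0.044
```

```bash
cat > cm.py <<'E'
from ft import *
W={k:wr(k) for k in("cu","cd","eu","ed","hu","hd")}
# L and Mp per direction from Ty = -L Fx + Mp
A=[];Y=[]
for k in W:
    x,F,T,c=W[k]
    for i in range(1,len(x)):A.append([-F[i,0],k[1]=="u",k[1]=="d"]);Y.append(T[i,1])
L,mu,md=np.linalg.lstsq(np.array(A,float),np.array(Y),rcond=None)[0];print("L",L,mu,md)
off={"c":0,"e":1.387,"h":2.752}
def run(dz,dx,useT,deg,keep="ceh"):
    A=[];Y=[]
    for k in W:
        if k[0] not in keep: continue
        x,F,T,c=W[k]
        for i in range(2,len(x)):
            X,Z=(c[i,0]+dx)/1000,(c[i,2]+19+dz)/1000;a=np.arctan2(X,Z)
            Fx=F[i,0] if not useT else -T[i,1]/L
            po=[a**j for j in range(deg+1)];u=k[1]=="u"
            A.append([p*u for p in po]+[p*(not u) for p in po]+[np.sin(a+off[k[0]]),np.cos(a+off[k[0]])]);Y.append(Z*Fx-X*F[i,2])
    A,Y=np.array(A),np.array(Y);p=np.linalg.lstsq(A,Y,rcond=None)[0];s=np.std(Y-A@p);cov=np.linalg.inv(A.T@A)*s*s
    M=np.hypot(*p[-2:]);b=np.arctan2(p[-1],p[-2])
    print(keep,"dz",dz,"dx",dx,"T" if useT else "F",deg,"M %.3f b0 %.3f +-%.3f rms %.3f"%(M,b,np.sqrt(cov[-1,-1])/M,s))
for t in(0,1):
    for dz in(0,6):
        for deg in(0,1,2):run(dz,0,t,deg)
    run(0,2,t,1);run(0,0,t,1,"ce");run(0,0,t,1,"eh")
E
python3 cm.py
```

```text
L 0.18663259615427027 0.3474735083566581 -0.3411830138973417
ceh dz 0 dx 0 F 0 M 0.159 b0 1.195 +-0.044 rms 0.044
ceh dz 0 dx 0 F 1 M 0.158 b0 1.182 +-0.042 rms 0.040
ceh dz 0 dx 0 F 2 M 0.158 b0 1.179 +-0.041 rms 0.039
ceh dz 6 dx 0 F 0 M 0.172 b0 1.175 +-0.042 rms 0.045
ceh dz 6 dx 0 F 1 M 0.170 b0 1.164 +-0.041 rms 0.043
ceh dz 6 dx 0 F 2 M 0.170 b0 1.162 +-0.040 rms 0.042
ceh dz 0 dx 2 F 1 M 0.157 b0 1.151 +-0.042 rms 0.040
ce dz 0 dx 0 F 1 M 0.146 b0 1.242 +-0.157 rms 0.041
eh dz 0 dx 0 F 1 M 0.155 b0 0.991 +-0.089 rms 0.038
ceh dz 0 dx 0 T 0 M 0.173 b0 1.175 +-0.021 rms 0.023
ceh dz 0 dx 0 T 1 M 0.172 b0 1.166 +-0.019 rms 0.020
ceh dz 0 dx 0 T 2 M 0.171 b0 1.167 +-0.018 rms 0.019
ceh dz 6 dx 0 T 0 M 0.188 b0 1.155 +-0.021 rms 0.024
ceh dz 6 dx 0 T 1 M 0.185 b0 1.148 +-0.018 rms 0.021
ceh dz 6 dx 0 T 2 M 0.185 b0 1.149 +-0.018 rms 0.020
ceh dz 0 dx 2 T 1 M 0.171 b0 1.136 +-0.019 rms 0.020
ce dz 0 dx 0 T 1 M 0.167 b0 1.195 +-0.065 rms 0.020
eh dz 0 dx 0 T 1 M 0.169 b0 1.036 +-0.039 rms 0.018
```

The b0 estimates agree at about 1.16 ± 0.05, which puts the heavy side nearly straight down close to where this grip began. I'll check how the grip angle maps to the true blank angle by sampling the bark on the rim from the cameras.

```bash
cat > bk.py <<'E'
from h import *
import sys
I={n:snapshot(n) for n in("scene","top")}
s=bot.get_state();W=snapshot("wrist");K=camera_info("wrist")["intrinsics"];Mi=np.linalg.inv(camera_info("wrist")["mount"]);Q=R.from_rotvec(s["eef_rot"])
def wp(P):
    t=Q.inv().apply(P-s["tool_pos"]);c=Mi[:3,:3]@t+Mi[:3,3];th=np.arctan2(np.hypot(c[0],c[1]),c[2]);d=c[:2]/np.hypot(c[0],c[1])*th
    return K[:2,:2]@d+K[:2,2]
cv2.imwrite(f"pics/bk{sys.argv[1]}.png",W[:,:,::-1]);
for n in I: cv2.imwrite(f"pics/bk{sys.argv[1]}{n}.png",I[n][:,:,::-1])
for deg in range(-180,180,10):
    a=np.radians(deg);o=[]
    for n in("scene","top","wrist"):
        v=[]
        for y in(-18,-9,0,9,18):
            P=C+RZ.apply([90*np.sin(a),y,215+90*np.cos(a)])
            im=W if n=="wrist" else I[n];u=wp(P) if n=="wrist" else pr(n,P);i,j=int(round(u[1])),int(round(u[0]))
            cam=(s["tool_pos"]+Q.apply(camera_info("wrist")["mount"][:3,3])) if n=="wrist" else ray(n,0,0)[0]
            nv=RZ.apply([np.sin(a),0,np.cos(a)]);ok=nv@(cam-P)>0 and 0<=i<480 and 0<=j<640
            v.append(str(int(im[i,j].mean())) if ok else "-")
        o.append(" ".join(v))
    if any(c.isdigit() for c in "".join(o)):print(deg,o)
E
python3 bk.py 1; python3 lg.py
```

```text
-90 ['- - - - -', '36 42 48 52 63', '122 121 118 119 115']
-80 ['- - - - -', '37 44 48 54 61', '137 133 136 135 138']
-70 ['- - - - -', '35 44 49 55 64', '148 144 148 153 145']
-60 ['42 45 75 42 36', '39 45 48 55 65', '155 156 158 155 161']
-50 ['43 76 41 45 39', '55 46 50 58 66', '166 165 160 163 165']
-40 ['47 39 40 43 73', '64 35 50 60 66', '190 194 159 173 158']
-30 ['71 109 113 120 111', '70 65 70 61 65', '215 202 207 197 204']
-20 ['159 154 152 140 137', '49 79 79 58 66', '39 40 39 41 40']
-10 ['169 167 167 164 162', '60 85 91 58 65', '44 44 44 45 44']
0 ['152 163 174 175 172', '95 95 61 57 63', '43 43 44 44 41']
10 ['167 171 160 163 178', '99 103 59 65 76', '- - - - -']
20 ['174 167 170 173 161', '98 87 67 79 91', '- - - - -']
30 ['169 169 174 163 172', '99 65 86 93 93', '- - - - -']
40 ['161 160 164 167 155', '104 61 61 64 87', '- - - - -']
50 ['136 151 149 153 158', '86 67 66 63 61', '- - - - -']
60 ['130 127 139 139 141', '78 67 65 65 66', '- - - - -']
70 ['122 117 127 125 127', '- - - - -', '- - - - -']
80 ['109 108 114 115 118', '- - - - -', '- - - - -']
90 ['95 98 103 103 102', '- - - - -', '- - - - -']
100 ['79 93 92 90 98', '- - - - -', '- - - - -']
t46.00 phi-0.001 centre [-52.9   0.1  41.7] q[-0.17  0.04  0.14  1.67 -0.   -0.28] F[-1.5  3.4 10.7] g0.58 32 laty [-0.001  1.    -0.001]
```

```bash
cat > sc.py <<'E'
from cm import *
m={k:f(k)[0][20:23] for k in("m1","m2","m3")}
def al(c,dz,dx):return np.arctan2(c[0]+dx,c[2]+19+dz)
def go(dz,dx,useT,deg):
    o1=al(m["m1"],dz,dx)-al(np.array([-54.2,0,35.7]),dz,dx);o2=al(m["m2"],dz,dx)-al(m["m3"],dz,dx);off={"c":0,"e":o1,"h":o1+o2}
    A=[];Y=[]
    for k in W:
        x,F,T,c=W[k]
        for i in range(2,len(x)):
            X,Z=(c[i,0]+dx)/1000,(c[i,2]+19+dz)/1000;a=np.arctan2(X,Z);Fx=F[i,0] if not useT else -T[i,1]/L
            po=[a**j for j in range(deg+1)];u=k[1]=="u"
            A.append([p*u for p in po]+[p*(not u) for p in po]+[np.sin(a+off[k[0]]),np.cos(a+off[k[0]])]);Y.append(Z*Fx-X*F[i,2])
    A,Y=np.array(A),np.array(Y);p=np.linalg.lstsq(A,Y,rcond=None)[0];s=np.std(Y-A@p);b=np.arctan2(p[-1],p[-2])
    tgt=np.pi-b-off["h"];print("dz",dz,"dx",dx,"FT"[useT],deg,"M %.3f off %.2f target al %.3f  h-grip al %.3f  turn %.3f rms %.4f"%(np.hypot(*p[-2:]),off["h"],tgt,al(m["m3"],dz,dx),tgt-al(m["m3"],dz,dx),s))
for t in(0,1):
  for deg in(0,1):
    for dz in(-4,0,4,8):go(dz,0,t,deg)
  go(0,2,t,1);go(0,-2,t,1)
E
python3 sc.py
```

```text
L 0.18663259615427027 0.3474735083566581 -0.3411830138973417
ceh dz 0 dx 0 F 0 M 0.159 b0 1.195 +-0.044 rms 0.044
ceh dz 0 dx 0 F 1 M 0.158 b0 1.182 +-0.042 rms 0.040
ceh dz 0 dx 0 F 2 M 0.158 b0 1.179 +-0.041 rms 0.039
ceh dz 6 dx 0 F 0 M 0.172 b0 1.175 +-0.042 rms 0.045
ceh dz 6 dx 0 F 1 M 0.170 b0 1.164 +-0.041 rms 0.043
ceh dz 6 dx 0 F 2 M 0.170 b0 1.162 +-0.040 rms 0.042
ceh dz 0 dx 2 F 1 M 0.157 b0 1.151 +-0.042 rms 0.040
ce dz 0 dx 0 F 1 M 0.146 b0 1.242 +-0.157 rms 0.041
eh dz 0 dx 0 F 1 M 0.155 b0 0.991 +-0.089 rms 0.038
ceh dz 0 dx 0 T 0 M 0.173 b0 1.175 +-0.021 rms 0.023
ceh dz 0 dx 0 T 1 M 0.172 b0 1.166 +-0.019 rms 0.020
ceh dz 0 dx 0 T 2 M 0.171 b0 1.167 +-0.018 rms 0.019
ceh dz 6 dx 0 T 0 M 0.188 b0 1.155 +-0.021 rms 0.024
ceh dz 6 dx 0 T 1 M 0.185 b0 1.148 +-0.018 rms 0.021
ceh dz 6 dx 0 T 2 M 0.185 b0 1.149 +-0.018 rms 0.020
ceh dz 0 dx 2 T 1 M 0.171 b0 1.136 +-0.019 rms 0.020
ce dz 0 dx 0 T 1 M 0.167 b0 1.195 +-0.065 rms 0.020
eh dz 0 dx 0 T 1 M 0.169 b0 1.036 +-0.039 rms 0.018
dz -4 dx 0 F 0 M 0.146 off 2.89 target al -0.907  h-grip al -0.807  turn -0.101 rms 0.045
[... 1007 characters left out ...]
0.189 off 2.63 target al -0.687  h-grip al -0.733  turn 0.046 rms 0.0216
dz 8 dx 0 T 0 M 0.206 off 2.51 target al -0.595  h-grip al -0.701  turn 0.105 rms 0.0234
dz -4 dx 0 T 1 M 0.158 off 2.89 target al -0.877  h-grip al -0.807  turn -0.071 rms 0.0211
dz 0 dx 0 T 1 M 0.172 off 2.75 target al -0.776  h-grip al -0.769  turn -0.007 rms 0.0198
dz 4 dx 0 T 1 M 0.187 off 2.63 target al -0.680  h-grip al -0.733  turn 0.053 rms 0.0197
dz 8 dx 0 T 1 M 0.203 off 2.51 target al -0.590  h-grip al -0.701  turn 0.110 rms 0.0207
dz 0 dx 2 T 1 M 0.171 off 2.75 target al -0.747  h-grip al -0.749  turn 0.002 rms 0.0204
dz 0 dx -2 T 1 M 0.172 off 2.75 target al -0.802  h-grip al -0.787  turn -0.015 rms 0.0199
```

The best estimate puts the heavy side straight down at a grip angle of about -0.73 ± 0.05 (2 mm pad offset). I'll let the arm settle here, firm the grip and check.

```bash
python3 -m pendant '[[[0, 0, 0, 0, 0, 0], [0, 0, 0, 0, 0, 0], [0, 0, 0, 0, 0, 0], [0, 0, 0, 0, 0, 0]]]' - 40 >/dev/null; python3 lg.py;python3 -m pendant '[[[0, 0, 0, 0, 0, 0], [0, 0, 0, 0, 0, 0]]]' >/dev/null; python3 lg.py; python3 lg.py z1; python3 -c "
from sc import *
print(al(f('z1')[-1][20:23],2,0))" | tail -1
```

```text
t46.50 phi-0.001 centre [-53.    0.1  41.7] q[-0.17  0.04  0.14  1.67 -0.   -0.28] F[-2.   3.9 10.3] g0.58 40 laty [-0.001  1.    -0.001]
t46.75 phi-0.001 centre [-53.    0.1  41.7] q[-0.17  0.04  0.14  1.67 -0.   -0.28] F[-1.6  3.   9.7] g0.58 40 laty [-0.001  1.    -0.001]
-0.7014867052480568
```

```bash
python3 -m pendant '[[[1.5, 0, 1.2, 0, 0, 0], [1, 0, 0.8, 0, 0, 0], [0, 0, 0, 0, 0, 0], [0, 0, 0, 0, 0, 0], [0, 0, 0, 0, 0, 0]]]' >/dev/null; python3 lg.py; python3 lg.py z2; python3 -c "
from sc import *
print(al(f('z2')[-1][20:23],2,0))" | tail -1; python3 - <<'E'
from h import *
w=snapshot("wrist")[:,:,::-1];t=snapshot("scene")[:,:,::-1]
cv2.imwrite("pics/fin.png",np.hstack([cv2.resize(w,(400,300)),cv2.resize(t[130:370,200:520],(400,300))]))
E
```

```text
t47.38 phi-0.005 centre [-53.9   0.1  40.9] q[-0.17  0.03  0.13  1.67  0.   -0.28] F[ 0.8  3.7 11.8] g0.58 41 laty [-0.001  1.    -0.001]
-0.7159208243413251
```

View pics/fin.png

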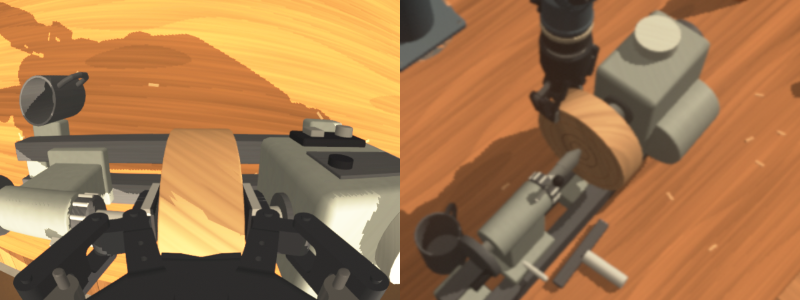

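The blank is gripped on its rim at the front top and everything else is in place. The grip angle is -0.716 against a target of -0.73, well within the estimate's error, so I'm handing in.

```bash
python3 -c "
from rig import bot
print(bot.sign_off())"
```

```text
the job is handed in; nothing more can be done
None
```

I locked the tailstock first, then felt out the blank, and it is handed in gripped and still with the heavy side straight down to about ±5°. One slip: early in the feeling-out the arm ran into a joint limit and strained the grip, with up to about 95 N at the wrist, so the 40 N body limit could have been passed, though the load seemed to go through the finger pads.

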